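# Pack the display risers interlocked in their tray

### The arm

A 7-joint arm with a two-finger parallel gripper is mounted at the origin on the work surface. World frame = base frame: x ahead of the robot, y to its left, z up, the work surface at z = 0. Lengths are in m, angles in rad, forces in N, time in s.
With the tool pointing down it reaches from about 0.35 to 0.9 m from the base axis. Payload 8.1 kg.
Tool frame: the origin (TCP) lies midway between the tips of the shut fingers; the grasp point (between the pads) lies arm.hold_point_z behind it (arm.hold_point_z is the distance from the TCP to the grasp point, in m); z points along the fingers, x is the direction in which the jaws open and shut, and the axes are right-handed (so a half turn about z gives the same grasp; the last joint's range is limited). The gripper opens to 92 mm and grips with 3 to 60 N. Pads are 19 mm wide; open, the fingers measure 130 mm over their backs; the gripper's body (75 mm by 190 mm) begins 47 mm behind the grasp point.
Start: joints at [1.157, 0.434, 0.025, 1.573, -0.012, 1.134, -0.075], TCP at [0.191, -0.595, 0.227] pointing down, gripper open.
Joint ranges: [-2.62, 2.62], [-0.44, 2.09], [-1.27, 1.32], [0.08, 2.57], [-1.32, 4.46], [0.12, 2], [-2.74, 2.74]. Speed limits (rad/s): [2.22, 2.22, 3.01, 3.01, 3.14, 3.14, 3.14].

### API

Orientations are given as a rotation vector (axis times angle).
In Python, from cell import arm gives the robot as it stands.
- The arm moves only by the shell command python3 -m pendant 'ROWS' [FORCE]. ROWS is JSON, a list of rows, each an object with "dp": the shift along the tool's x, y, z in m, a list of three; "rotation": the turn, a rotation vector about the tool's x, y, z in rad, a list of three; "fingers": the closure, from -1 (fully open) to 1 (shut). In form: [{"dp": [x, y, z], "rotation": [rx, ry, rz], "fingers": fingers}, ...]. A call has 1 to 20 rows; each row is the pose to reach, as a shift and turn from the pose measured when the call began, along the tool's axes at that moment; what a row does not reach only later rows make up. A row lasts 1/8 s, in which the tool goes at most 62.5 mm and 10.7 degrees, less where a joint would pass 70% of its speed; a pose out of reach is approached as far as the arm can. A call with a gripper value outside its range is refused whole. The fingers move at their own pace and stop on an object; FORCE is the grip in N (left out, the last holds). Time passes only in rows, so rows that repeat a pose let the fingers close. It gives the time, the measured TCP pose, the force and the opening at its end, in the units of the state.
- arm.observe(): the state, without advancing time (a new reading comes with each control period).
- arm.get_image(name): name is "scene" or "top" or "wrist"; returns the picture (384x512x3 uint8, blue, green, red); there is no depth.
- arm.camera_params(name): a dict with "camera_matrix" (3x3 intrinsics, pixels), "k1" (the pictures are not rectified: a ray, as slopes to the right and down, at radius r is drawn at 1 + k1 r^2 times it, then the intrinsics apply), "rvec" (rotation vector, rad) and "tvec" (3), from world to camera coordinates, as OpenCV has them. Camera axes: x right, y down, z forward; pixel columns grow to the right and rows downward; lengths in m; the calibration is good to about 2 mm. A picture is of the moment at which its call begins: read the wrist's pose just before it. camera_params takes no time and is no camera call; for the wrist camera it gives the pose at the moment of the call.
- arm.sign_off(): hands the job in, once; it reports no verdict.
The state is a dict: "clock": time; "joints": joint angles; "dq": joint speeds; "joint_efforts": joint torques, N m; "position": TCP position; "ee_rot": TCP orientation; "force": force on the tool from outside, world axes, zero at the start; "ft_torque": the same for the moment, N m; "width": opening from 0.0 (shut) to 1.0 (fully open).
Only numpy, scipy, OpenCV 4.12 (cv2) and the standard library are available. Lean on these libraries where they do the work, as an engineer would, in place of code of your own. Each camera call takes 0.05 s, during which the arm holds its last target.

### The job

We are clearing the counter display: pack the two U-shaped risers into the wooden tray with the black one, interlocked legs-up and legs-down. Turn the red riser over and lay it legs-up on the tray floor close beside the black one, the two channels running the same way with their ends lined up and the legs that face each other no more than a couple of centimetres apart; then lower the white riser legs-down across the two, one leg in each trough, fully home, flat and its ends in line with theirs. Set each piece down gently, none is to be dropped, and leave the other things on the counter alone.

Things in the scene. Friction and masses are not known exactly. Their poses are not given: they have to be found in the camera images.
- riser_black_mid (a point): U-shaped display riser of 6 mm black plastic, 60-110 g: a plate 80 x 50 mm with a leg along each 50 mm edge, 50 mm high in all. Loose in the +y half of the tray, legs up. Point: half-way up (25 mm), midway between the legs. x: along the channel (open ends at +-25 mm); legs at y = 34 to 40 mm and -34 to -40 mm; z: from plate to feet (up).
- riser_red_mid (a point): U-shaped display riser of 6 mm red plastic, 60-110 g: a plate 80 x 50 mm with a leg along each 50 mm edge, 50 mm high in all. Starts legs-down on the counter. Point: half-way up (25 mm), midway between the legs. x: along the channel (open ends at +-25 mm); legs at y = 34 to 40 mm and -34 to -40 mm; z: from feet to plate (up at the start, down at the end).
- riser_white_mid (a point): U-shaped display riser of 6 mm white plastic, 60-110 g: a plate 80 x 50 mm with a leg along each 50 mm edge, 50 mm high in all. Starts legs-down on the counter. Point: half-way up (25 mm), midway between the legs. x: along the channel (open ends at +-25 mm); legs at y = 34 to 40 mm and -34 to -40 mm; z: from feet to plate (up, at the end too).
- tray_in (a point): an open wooden tray, fixed to the counter: outside 166 mm (its x) by 260 mm (its y), walls 8 mm thick and 26 mm high above the counter, inside 150 x 244 mm. Point: the centre of the tray's inner floor, 8 mm above the counter; x axis along the short side, y along the long side, z up.
- mug_mid (a point): blue ceramic mug, 76 mm across and 88 mm high, upright on the counter; not part of the job. Point: on its axis, half-way up.
- brass_pot_mid (a point): small brass pot, 72 mm across and 92 mm high, on the counter; not part of the job. Point: on its axis, half-way up.
- vase_mid (a point): green glass vase, 68 mm across and 120 mm high, on the counter; not part of the job. Point: on its axis, half-way up.
There are look-alikes about, which are no part of the job. Of the things that look like the part that bears riser_white_mid, take the one that is farthest to the robot's left at the start.

How it is judged:
By the outcome, as a careful person would: the job done as asked, in the order asked, and still so for the second after the job is handed in, with the robot touching nothing.
It also fails if it takes over 67 s, if anything falls off the work surface, if the arm or the gripper's body presses on something with over 40 N, if the wrist force passes 120 N, or if a joint passes its speed limit or range.

## Working session

There is one attempt and no reset: what is moved stays moved. The work goes in short steps, Python scripts to look and compute and a shell command to move; the robot and the scene stay as the last step left them, time stands still between calls to the robot, and variables do not carry over. Pictures are saved under pics/ and viewed, and the job is handed in when it is done.

```bash
mkdir -p pics; ls; python3 - <<'E'
from cell import arm
import cv2,json
s=arm.observe(); print(s); print(arm.hold_point_z)
for n in("scene","top","wrist"):
    im=arm.get_image(n); cv2.imwrite(f"pics/{n}0.png",im)
    print(n,arm.camera_params(n))
E
```

```text
pics
{'clock': 0.0, 'joints': array([ 1.15734504,  0.43518309,  0.02498672,  1.57409514, -0.01158655,
        1.13396925, -0.07509823]), 'dq': array([-4.15598771e-04, -8.63669941e-04,  2.88343762e-04,  8.35798416e-04,
       -1.22514221e-04,  1.31223597e-03, -2.62326511e-06]), 'joint_efforts': array([ 1.05362133e-04, -6.67838788e+01,  9.85164978e-01, -3.14455998e+01,
       -6.05165237e-02,  4.28730296e-02,  1.23008590e-04]), 'position': array([ 0.19095016, -0.59459243,  0.22597066]), 'ee_rot': array([-2.53786050e+00,  1.85042999e+00,  2.04940543e-03]), 'force': array([ 0.19891878,  0.29492948, -0.54530773]), 'ft_torque': array([ 0.00037017, -0.04693788, -0.00897791]), 'width': 0.9981450530840145}
0.0188
scene {'camera_matrix': array([[458.39731104,   0.        , 261.08362823],
       [  0.        , 458.39731104, 189.02331508],
       [  0.        ,   0.        ,   1.        ]]), 'k1': -0.13736923569383808, 'rvec': array([ 2.29166721,  0.54996751, -0.26015452]), 'tvec': array([-0.51755069, -0.12290375,  1.60078912])}
top {'camera_matrix': array([[494.07595148,   0.        , 256.31167505],
       [  0.        , 494.07595148, 197.87886115],
       [  0.        ,   0.        ,   1.        ]]), 'k1': -0.02046944787777051, 'rvec': array([ 2.18165283, -2.16664108,  0.12093288]), 'tvec': array([-0.02073484,  0.58257689,  1.91616502])}
wrist {'camera_matrix': array([[276.05431541,   0.        , 256.35661533],
       [  0.        , 276.05431541, 194.78462247],
       [  0.        ,   0.        ,   1.        ]]), 'k1': -0.05311088157450747, 'rvec': array([-2.33906211,  1.70391501,  0.25370283]), 'tvec': array([-0.62507523, -0.03791089,  0.39017161])}
```

View pics/scene0.png

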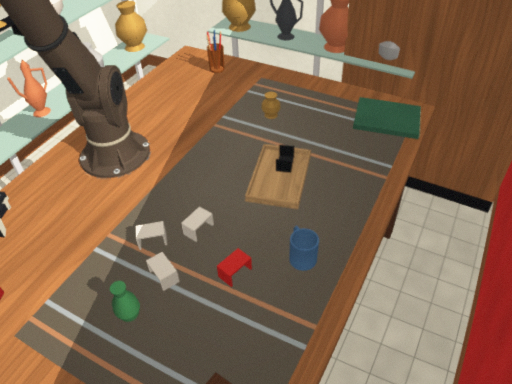

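View pics/top0.png

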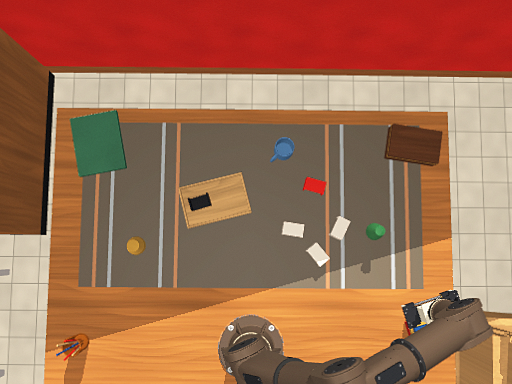

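View pics/wrist0.png

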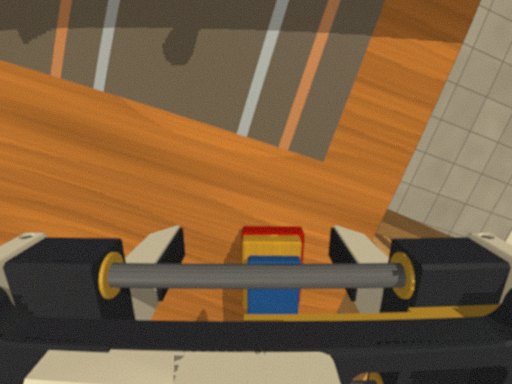

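```bash
cat > h.py <<'E'
import numpy as np,cv2
from cell import arm
from scipy.spatial.transform import Rotation as R
def cam(n):
    c=arm.camera_params(n); return c['camera_matrix'],np.array([c['k1'],0,0,0,0.]),c['rvec'],c['tvec']
def proj(P,c):
    K,d,r,t=c; return cv2.projectPoints(np.array(P,float).reshape(-1,1,3),r,t,K,d)[0].reshape(-1,2)
def back(px,z,c):
    K,d,r,t=c; u=cv2.undistortPoints(np.array(px,float).reshape(-1,1,2),K,d).reshape(-1,2)
    M=R.from_rotvec(r).as_matrix(); o=-M.T@t; D=np.c_[u,np.ones(len(u))]@M
    return o+D*((z-o[2])/D[:,2])[:,None]
def crop(im,x0,y0,x1,y1,f,name):
    o=cv2.resize(im[y0:y1,x0:x1],None,fx=f,fy=f,interpolation=cv2.INTER_CUBIC)
    cv2.imwrite('pics/'+name,o)
E
python3 - <<'E'
from h import *
t=cv2.imread('pics/top0.png'); s=cv2.imread('pics/scene0.png')
crop(t,170,160,370,280,4,'t1.png'); crop(s,120,130,320,280,4,'s1.png')
c=cam('top')
for n,p,z in[('white',(293,229),.05),('w2',(318,254),.05),('w3',(340,228),.05),('red',(315,185),.05),('black',(200,202),.03),('tray',(215,200),.02),('base',(250,345),0),('mug',(284,149),.08),('vase',(375,231),.1),('brass',(135,246),.08)]: print(n,back([p],z,c)[0].round(3))
E
```

```text
white [ 0.46  -0.159  0.05 ]
w2 [ 0.365 -0.256  0.05 ]
w3 [ 0.466 -0.342  0.05 ]
red [ 0.633 -0.246  0.05 ]
black [0.565 0.205 0.03 ]
tray [0.574 0.146 0.02 ]
base [0.011 0.004 0.   ]
mug [ 0.769 -0.122  0.08 ]
vase [ 0.453 -0.466  0.1  ]
brass [0.391 0.443 0.08 ]
```

View pics/t1.png

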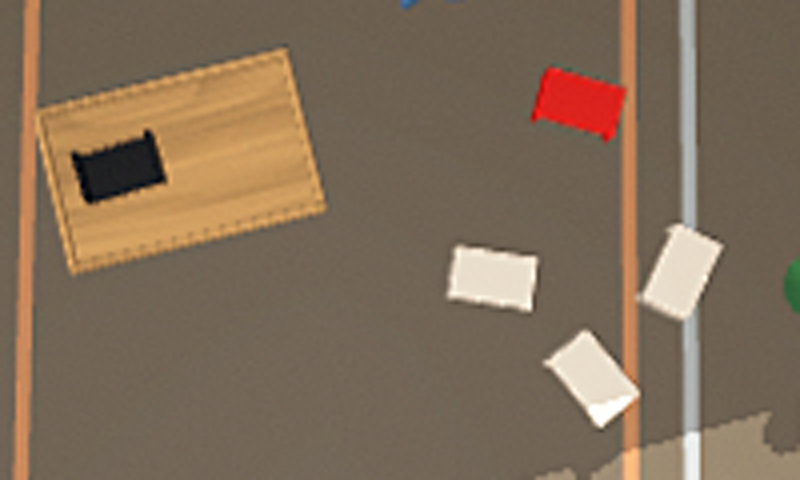

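View pics/s1.png

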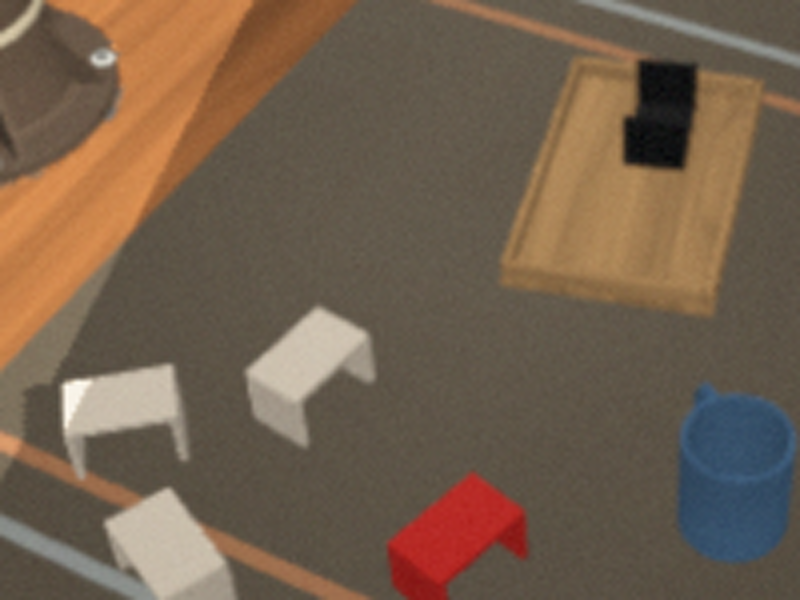

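```bash
cat > fit.py <<'E'
from h import *
from scipy.optimize import minimize
def boxes(up):  # legs-down: up=-1 ; legs-up: +1. z from bottom
    B=[]
    pl=(0,.006) if up>0 else (.044,.05); lg=(.006,.05) if up>0 else (0,.044)
    for (y0,y1,(z0,z1)) in[(-.04,.04,pl),(.034,.04,lg),(-.04,-.034,lg)]:
        B.append(np.array([[x,y,z] for x in(-.025,.025) for y in(y0,y1) for z in(z0,z1)]))
    return B
S=8
def sil(B,p,z0,c,roi):
    x0,y0,x1,y1=roi; im=np.zeros(((y1-y0)*S,(x1-x0)*S),np.uint8)
    M=R.from_euler('z',p[2]).as_matrix()
    for b in B:
        q=proj(b@M.T+[p[0],p[1],z0],c); q=(q-[x0,y0]+.5)*S-.5
        cv2.fillConvexPoly(im,np.round(cv2.convexHull(q.astype(np.float32))).astype(np.int32),255)
    im=cv2.blur(im,(S,S))
    return cv2.resize(im,(x1-x0,y1-y0),interpolation=cv2.INTER_AREA)/255.
def fit(views,B,z0,p0):
    # views: list of (soft mask in roi, cam, roi)
    def f(p): return sum(((sil(B,p,z0,c,roi)-m)**2).sum() for m,c,roi in views)
    best=None
    for dyaw in(-.1,0,.1):
        r=minimize(f,np.array(p0)+[0,0,dyaw],method='Nelder-Mead',options=dict(initial_simplex=np.array(p0)+[0,0,dyaw]+np.array([[0,0,0],[.008,0,0],[0,.008,0],[0,0,.1]]),xatol=1e-4,fatol=1e-3))
        if best is None or r.fun<best.fun: best=r
    return best.x,best.fun,[f'{((sil(B,best.x,z0,c,roi)-m)**2).sum():.1f}/{m.sum():.0f}' for m,c,roi in views]
def redmask(im):
    im=im.astype(float); return np.clip((im[...,2]-np.maximum(im[...,0],im[...,1])-25)/100,0,1)
def whitemask(im):
    im=im.astype(float); return np.clip((im.min(2)-105)/60,0,1)
def blackmask(im):
    im=im.astype(float); return np.clip((75-im[...,2])/40,0,1)
def roi_of(p,z,c,h=26):
    q=proj([[p[0],p[1],z]],c)[0].astype(int); return (max(q[0]-h,0),max(q[1]-h,0),min(q[0]+h,512),min(q[1]+h,384))
def multi(ims,mask,up,z0,p0,h=(26,32)):
    V=[]; 
    for (n,im),hh in zip(ims.items(),h):
        c=cam(n); r=roi_of(p0,z0+.025,c,hh); m=mask(im)[r[1]:r[3],r[0]:r[2]]
        # keep the largest blob
        k,l,st,ce=cv2.connectedComponentsWithStats((m>.2).astype(np.uint8)); 
        j=1+np.argmin(np.linalg.norm(ce[1:]-[(r[2]-r[0])/2,(r[3]-r[1])/2],axis=1)-st[1:,4]*.05)
        kk=cv2.dilate((l==j).astype(np.uint8),np.ones((3,3)))
        V.append((m*kk,c,r))
    out=[]
    for sub in (V,V[:1],V[1:]) if len(V)>1 else (V,):
        x,f,e=fit(sub,boxes(up),z0,p0); out.append(x); print(x.round(4),np.degrees(x[2]).round(1),round(f,1),e)
    return out[0]
E
python3 - <<'E'
from fit import *
ims={'top':cv2.imread('pics/top0.png'),'scene':cv2.imread('pics/scene0.png')}
print('red');multi(ims,redmask,-1,0,(.633,-.246,-.2))
print('white');multi(ims,whitemask,-1,0,(.46,-.159,-.1))
print('black');multi(ims,blackmask,1,.008,(.565,.205,.2))
# tray
c=cam('top')
q=np.array([[37,109],[286,49],[326,209],[72,273]])/4-.375+[170,160]
P=back(q,.026,c); print(P.round(4)); m=P.mean(0); print('tray',m, [np.linalg.norm(P[i]-P[i-1]).round(4) for i in range(4)])
for a,b in((1,0),(2,3)): d=P[b]-P[a]; print(np.degrees(np.arctan2(-d[0],d[1])))
s=arm.observe(); M=R.from_rotvec(s['ee_rot']).as_matrix(); print(M.round(3))
cp=arm.camera_params('wrist'); Rw=R.from_rotvec(cp['rvec']).as_matrix(); o=-Rw.T@cp['tvec']; print('cam in tool',M.T@(o-s['position']), 'axis',(M.T@Rw.T)[:,2])
E
```

```text
red
[ 0.6314 -0.2447 -0.2851] -16.3 47.5 ['32.7/353', '14.8/639']
[ 0.6331 -0.245  -0.265 ] -15.2 26.5 ['26.5/353']
[ 0.6306 -0.2442 -0.2824] -16.2 12.3 ['12.3/639']
white
[ 0.459  -0.1589 -0.1699] -9.7 83.0 ['10.9/281', '72.0/444']
[ 0.4608 -0.1593 -0.146 ] -8.4 3.4 ['3.4/281']
[ 0.4576 -0.1575 -0.1906] -10.9 66.3 ['66.3/444']
black
[0.5654 0.2077 0.3125] 17.9 62.2 ['26.7/239', '35.5/367']
[0.5677 0.2077 0.2948] 16.9 22.7 ['22.7/239']
[0.5635 0.2093 0.3169] 18.2 32.0 ['32.0/367']
[[0.6245 0.2894 0.026 ]
 [0.6863 0.0441 0.026 ]
 [0.5276 0.0033 0.026 ]
 [0.463  0.2516 0.026 ]]
tray [0.57532559 0.14711441 0.026     ] [np.float64(0.1659), np.float64(0.2529), np.float64(0.1639), np.float64(0.2566)]
14.13941796095037
14.588446381632656
[[ 0.306 -0.952 -0.   ]
 [-0.952 -0.306  0.001]
 [-0.001  0.    -1.   ]]
cam in tool [ 0.00068822 -0.07721938 -0.15757524] axis [2.72246133e-04 2.89653313e-01 9.57131592e-01]
```

```bash
cat > plan.py <<'E'
from h import *
HP=arm.hold_point_z
def Rtool(yaw,tilt,flip=False):
    """yaw: channel dir (outward), tilt deg +outward; tool x = -riser y (flip: +riser y)"""
    cy,sy=np.cos(yaw),np.sin(yaw); o=np.array([cy,sy,0]); x=np.array([sy,-cy,0])
    if flip:x=-x
    t=np.radians(tilt); z=np.sin(t)*o-np.cos(t)*np.array([0,0,1])
    return np.c_[x,np.cross(z,x),z]
def plan(G,Rt,back=0.):
    s=arm.observe(); M=R.from_rotvec(s['ee_rot']).as_matrix()
    T=np.array(G)+Rt[:,2]*(HP-back)
    dp=M.T@(T-s['position']); rv=R.from_matrix(M.T@Rt).as_rotvec()
    print('dp',dp.round(4),'rot',rv.round(4),'rows>=',round(max(np.linalg.norm(dp)/.0625,np.degrees(np.linalg.norm(rv))/10.7),1))
def st():
    s=arm.observe(); M=R.from_rotvec(s['ee_rot']).as_matrix()
    print('t',round(s['clock'],2),'G',(s['position']-M[:,2]*HP).round(4),'z',M[:,2].round(3),'x',M[:,0].round(3),'F',s['force'].round(2),'w',round(s['width'],3),'j',s['joints'].round(3))
E
python3 - <<'E'
from plan import *
y=np.radians(-16.2)
plan(np.array([.632,-.2447,.03])-.005*np.array([np.cos(y),np.sin(y),0]),Rtool(y,45),.13)
E
```

```text
dp [-0.245  -0.4576  0.1177] rot [0.7622 0.234  0.5619] rows>= 8.5
```

```bash
python3 -m pendant '[{"dp":[-0.12,-0.25,-0.05],"rotation":[0.3,0.1,0.25],"fingers":-1},{"dp":[-0.12,-0.25,-0.05],"rotation":[0.3,0.1,0.25],"fingers":-1},{"dp":[-0.12,-0.25,-0.05],"rotation":[0.3,0.1,0.25],"fingers":-1},{"dp":[-0.12,-0.25,-0.05],"rotation":[0.5,0.15,0.4],"fingers":-1},{"dp":[-0.245,-0.4576,0.0],"rotation":[0.7622,0.234,0.5619],"fingers":-1},{"dp":[-0.245,-0.4576,0.0],"rotation":[0.7622,0.234,0.5619],"fingers":-1},{"dp":[-0.245,-0.4576,0.0],"rotation":[0.7622,0.234,0.5619],"fingers":-1},{"dp":[-0.245,-0.4576,0.0],"rotation":[0.7622,0.234,0.5619],"fingers":-1},{"dp":[-0.245,-0.4576,0.1177],"rotation":[0.7622,0.234,0.5619],"fingers":-1},{"dp":[-0.245,-0.4576,0.1177],"rotation":[0.7622,0.234,0.5619],"fingers":-1},{"dp":[-0.245,-0.4576,0.1177],"rotation":[0.7622,0.234,0.5619],"fingers":-1},{"dp":[-0.245,-0.4576,0.1177],"rotation":[0.7622,0.234,0.5619],"fingers":-1}]' 
python3 - <<'E'
from plan import *
st(); im=arm.get_image('wrist'); cv2.imwrite('pics/w1.png',im)
E
```

```text
clock: 1.65
position: [0.5394, -0.2564, 0.222]
ee_rot: [-1.571, 2.077, -0.749]
force: [-0.1, -1.1, 0.1]
width: 0.999
t 1.65 G [ 0.5277 -0.2534  0.2363] z [ 0.627 -0.161 -0.762] x [-0.267 -0.964 -0.015] F [-0.07 -1.08  0.07] w 0.999 j [ 0.403  0.138  0.023  2.278 -1.317  0.118 -0.148]
```

View pics/w1.png

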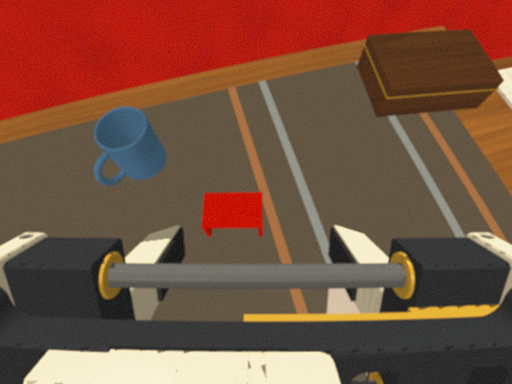

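```bash
cat > fk.py <<'E'
import numpy as np, itertools
from scipy.spatial.transform import Rotation as R
from scipy.optimize import least_squares
D=[([1.15734504,0.43518309,0.02498672,1.57409514,-0.01158655,1.13396925,-0.07509823],[0.19095016,-0.59459243,0.22597066],[-2.53786050,1.85042999,.00204940543])]
def fk(q,p,sg):
    h,L1,L2,L3,b,t,a1=p; q=np.array(q)*np.array(sg)
    A=R.from_euler('z',q[0]+b); pos=np.array([0,0,h])
    A=A*R.from_euler('y',q[1]); pos=pos+A.apply([0,0,L1])
    A=A*R.from_euler('z',q[2])*R.from_euler('y',q[3]); pos=pos+A.apply([a1,0,L2])
    A=A*R.from_euler('z',q[4])*R.from_euler('y',q[5])*R.from_euler('z',q[6]+t); pos=pos+A.apply([0,0,L3])
    return pos,A
def res(p,sg,D):
    o=[]
    for q,x,r in D:
        P,A=fk(q,p,sg); o+=list(P-x)+list((A.inv()*R.from_rotvec(r)).as_rotvec()*.3)
    return np.array(o)
E
python3 - <<'E'
from fk import *
from cell import arm
s=arm.observe(); D.append((s['joints'],s['position'],s['ee_rot']))
out=[]
for s1,s3,s5,s7 in itertools.product((1,-1),repeat=4):
    sg=(s1,1,s3,1,s5,1,s7)
    for b in(0,np.pi/2,np.pi):
      for t in (0,np.pi/2,np.pi,-np.pi/2):
        r=least_squares(res,[.3,.45,.45,.3,b,t,0],args=(sg,D)); out.append((r.cost,sg,r.x.round(4)))
out.sort(key=lambda o:o[0])
for o in out[:6]: print(o)
E
```

```text
(np.float64(6.22605397262617e-05), (-1, 1, 1, 1, -1, 1, -1), array([-0.916 ,  0.9639,  0.0191,  0.1529, -0.1014, -3.1888, -0.4735]))
(np.float64(6.226053972626333e-05), (-1, 1, 1, 1, -1, 1, -1), array([-0.916 ,  0.9639,  0.0191,  0.1529, -0.1014, -3.1888, -0.4735]))
(np.float64(6.226053972628542e-05), (-1, 1, 1, 1, -1, 1, -1), array([-0.916 ,  0.9639,  0.0191,  0.1529, -0.1014,  3.0944, -0.4735]))
(np.float64(6.226053972633568e-05), (-1, 1, 1, 1, -1, 1, -1), array([-0.916 ,  0.9639,  0.0191,  0.1529, -0.1014, -3.1888, -0.4735]))
(np.float64(6.22605397263551e-05), (-1, 1, 1, 1, -1, 1, -1), array([-0.916 ,  0.9639,  0.0191,  0.1529, -0.1014,  3.0944, -0.4735]))
(np.float64(6.226053972635517e-05), (-1, 1, 1, 1, -1, 1, -1), array([-0.916 ,  0.9639,  0.0191,  0.1529, -0.1014,  3.0944, -0.4735]))
```

```bash
python3 - <<'E'
from plan import *
b=np.radians(-22); z=np.array([0,0,-1.]);x=np.array([np.cos(b),np.sin(b),0])
plan([.56,-.23,.22],np.c_[x,np.cross(z,x),z])
E
```

```text
dp [-0.0255  0.0048  0.0233] rot [-0.5848 -0.4958 -1.39  ] rows>= 8.5
```

```bash
python3 -m pendant '[{"dp":[0,0,0],"rotation":[0,0,-1.2],"fingers":-1},{"dp":[0,0,0],"rotation":[0,0,-1.2],"fingers":-1},{"dp":[0,0,0],"rotation":[0,0,-1.2],"fingers":-1},{"dp":[0,0,0],"rotation":[0,0,-1.2],"fingers":-1},{"dp":[0,0,0],"rotation":[0,0,-1.2],"fingers":-1},{"dp":[0,0,0],"rotation":[0,0,-1.2],"fingers":-1},{"dp":[-0.02,0,0.02],"rotation":[-0.58,-0.5,-1.39],"fingers":-1},{"dp":[-0.02,0,0.02],"rotation":[-0.58,-0.5,-1.39],"fingers":-1},{"dp":[-0.02,0,0.02],"rotation":[-0.58,-0.5,-1.39],"fingers":-1},{"dp":[-0.02,0,0.02],"rotation":[-0.58,-0.5,-1.39],"fingers":-1},{"dp":[-0.02,0,0.02],"rotation":[-0.58,-0.5,-1.39],"fingers":-1},{"dp":[-0.02,0,0.02],"rotation":[-0.58,-0.5,-1.39],"fingers":-1}]' >/dev/null
python3 - <<'E'
from plan import *
st(); s=arm.observe(); print(s['joints'].tolist(),s['position'].tolist(),s['ee_rot'].tolist())
y=np.radians(-16.2);plan([.6,-.235,.22],Rtool(y,0))
E
```

```text
t 3.2 G [ 0.5614 -0.2357  0.2252] z [-0.001  0.005 -1.   ] x [ 0.929 -0.37  -0.003] F [ 0.33 -0.99 -0.52] w 1.006 j [-0.037  0.453  0.507  1.668 -0.247  1.088  0.165]
[-0.036521956619847584, 0.4528413436403425, 0.5072550166030022, 1.6682142278344627, -0.24726149467381467, 1.0875903236499873, 0.1653780446162875] [0.5614092751802088, -0.23564541519482685, 0.20643303685740286] [-3.080449861487021, 0.5909092002895686, 0.003649614089277132]
dp [ 0.0356 -0.0149  0.0052] rot [-1.2000e-03  5.9000e-03  1.4745e+00] rows>= 7.9
```

```bash
python3 -m pendant '[{"dp":[0.035,-0.015,0],"rotation":[0,0,1.47],"fingers":-1},{"dp":[0.035,-0.015,0],"rotation":[0,0,1.47],"fingers":-1},{"dp":[0.035,-0.015,0],"rotation":[0,0,1.47],"fingers":-1},{"dp":[0.035,-0.015,0],"rotation":[0,0,1.47],"fingers":-1},{"dp":[0.035,-0.015,0],"rotation":[0,0,1.47],"fingers":-1},{"dp":[0.035,-0.015,0],"rotation":[0,0,1.47],"fingers":-1},{"dp":[0.035,-0.015,0],"rotation":[0,0,1.47],"fingers":-1},{"dp":[0.035,-0.015,0],"rotation":[0,0,1.47],"fingers":-1},{"dp":[0.035,-0.015,0],"rotation":[0,0,1.47],"fingers":-1},{"dp":[0.035,-0.015,0],"rotation":[0,0,1.47],"fingers":-1}]' >/dev/null
cat >> fk.py <<'E'
D.append(([0.403,0.138,0.023,2.278,-1.317,0.118,-0.148],[0.5394,-0.2564,0.2220],[-1.571,2.077,-0.749]))
D.append(([-0.036521956619847584, 0.4528413436403425, 0.5072550166030022, 1.6682142278344627, -0.24726149467381467, 1.0875903236499873, 0.1653780446162875],[0.5614092751802088, -0.23564541519482685, 0.20643303685740286],[-3.080449861487021, 0.5909092002895686, 0.003649614089277132]))
E
python3 - <<'E'
from fk import *
from plan import st
from cell import arm
st()
s=arm.observe(); D.append((s['joints'],s['position'],s['ee_rot'])); print([s[k].tolist() for k in('joints','position','ee_rot')])
out=[]
for s1,s3,s5,s7 in itertools.product((1,-1),repeat=4):
    sg=(s1,1,s3,1,s5,1,s7)
    for b in(0,np.pi):
      for t in (0,np.pi/2,np.pi):
        r=least_squares(res,[.3,.45,.45,.3,b,t,0],args=(sg,D)); out.append((r.cost,sg,r.x.round(4)))
out.sort(key=lambda o:o[0])
for o in out[:8:3]: print(o)
E
```

```text
t 4.45 G [ 0.5992 -0.2352  0.2248] z [-0.002  0.006 -1.   ] x [-0.272 -0.962 -0.005] F [-0.06 -0.98 -0.34] w 1.002 j [-0.249  0.603  0.885  1.595 -0.498  1.187 -1.104]
[[-0.249400178492534, 0.6034060632684477, 0.8849103877784988, 1.5947150700668402, -0.4979664854695046, 1.187415565743237, -1.1041870956238935], [0.5991777604890904, -0.23504288867093548, 0.20603445042032328], [-1.894262749445838, 2.5034109800125774, 0.009149997976656457]]
(np.float64(0.00021484632031158475), (-1, 1, -1, 1, -1, 1, -1), array([ 0.2406,  0.5693,  0.4282,  0.3542, -0.0828,  3.0637, -0.0107]))
(np.float64(0.08967877321222974), (-1, 1, -1, 1, -1, 1, -1), array([ 0.2119, -0.5396, -0.427 , -0.3276,  3.0553, -0.0921,  0.0397]))
(np.float64(0.160196344643804), (-1, 1, 1, 1, -1, 1, -1), array([-1.2268,  0.933 , -0.2629,  0.1554, -0.2851, -2.782 , -0.7309]))
```

```bash
cat >> fk.py <<'E'
D.append(([-0.249400178492534, 0.6034060632684477, 0.8849103877784988, 1.5947150700668402, -0.4979664854695046, 1.187415565743237, -1.1041870956238935], [0.5991777604890904, -0.23504288867093548, 0.20603445042032328], [-1.894262749445838, 2.5034109800125774, 0.009149997976656457]))
SG=(-1,1,-1,1,-1,1,-1)
def fk2(q,p):
    h,L1,L2,L3,b,t,a1,a0,aw,a6=p; q=np.array(q)*np.array(SG)
    A=R.from_euler('z',q[0]+b); pos=np.array([0,0,h])+A.apply([aw,0,0])
    A=A*R.from_euler('y',q[1])*R.from_euler('z',q[2]); pos=pos+A.apply([a0,0,L1])
    A=A*R.from_euler('y',q[3])*R.from_euler('z',q[4]); pos=pos+A.apply([a1,0,L2])
    A=A*R.from_euler('y',q[5])*R.from_euler('z',q[6]+t); pos=pos+A.apply([0,0,L3])
    return pos,A
def res2(p,D=D):
    o=[]
    for q,x,r in D:
        P,A=fk2(q,p); o+=list(P-x)+list((A.inv()*R.from_rotvec(r)).as_rotvec()*.3)
    return np.array(o+list(.01*np.array(p)[6:]))
def calib(): return least_squares(res2,[.24,.57,.43,.35,-.08,3.06,0,0,0,0])
lo=np.array([-2.62,-.44,-1.27,.08,-1.32,.12,-2.74])+.04; hi=np.array([2.62,2.09,1.32,2.57,4.46,2,2.74])-.04
def ik(p,pos,M,seeds):
    best=None
    for q0 in seeds:
        q0=np.clip(q0,lo+.01,hi-.01)
        def f(q):
            P,A=fk2(q,p); return np.r_[P-pos,(A.inv()*R.from_matrix(M)).as_rotvec()*.3,.002*(q-q0)]
        r=least_squares(f,q0,bounds=(lo,hi)); e=np.linalg.norm(r.fun[:6])
        if best is None or e<best[0]: best=(e,r.x)
    return best
E
python3 - <<'E'
from fk import *
from plan import Rtool,HP
c=calib(); print(c.x.round(4),c.cost, np.abs(c.fun[:24]).max())
p=c.x
seeds=[D[3][0],D[2][0],D[0][0],[-.25,.6,0,1.8,0,1,-1.5],[0,.8,0,1.3,0,1.7,-1.5],[0,.8,0,1.3,0,1.7,1.5]]
seeds=[np.array(s) for s in seeds]
y=np.radians(-16.2); yb=np.radians(17.5)
for nm,G,yy in(('red',[.632,-.245,.03],y),('stand',[.6,-.25,.035],y),('tray',[.595,.10,.05],yb)):
  for t in(60,45,35,0,-35,-45,-60):
    for fl in(False,True):
      M=Rtool(yy,t,fl); e,q=ik(p,np.array(G)+M[:,2]*HP,M,seeds); print(nm,t,fl,round(e,4),q.round(2))
E
```

```text
[ 0.2418  0.6111  0.4414  0.3897 -0.0768  3.0693 -0.0094 -0.0092 -0.0217
  0.    ] 0.00020339022832264257 0.014886965432119044
red 60 False 0.0001 [ 0.63  0.89 -0.36  2.44  3.17  1.17  1.82]
red 60 True 0.0001 [ 1.15  1.35 -1.23  2.45  2.79  1.32 -0.38]
red 45 False 0.0001 [ 0.94  0.84 -0.83  2.31  2.62  0.73  2.41]
red 45 True 0.0001 [ 1.12  1.07 -1.19  2.32  2.38  0.95 -0.35]
red 35 False 0.0001 [ 0.88  0.74 -0.75  2.19  2.24  0.45  2.69]
red 35 True 0.0001 [ 0.9   0.75 -0.78  2.19  2.21  0.47 -0.41]
red 0 False 0.0 [ 0.2   0.71  0.14  1.68 -0.13  0.77 -1.45]
red 0 True 0.0 [ 0.67  0.78 -0.61  1.68  0.56  0.86  1.12]
red -35 False 0.0 [ 0.23  1.06  0.09  1.05 -0.02  1.65 -1.54]
red -35 True 0.0 [ 0.25  1.06  0.06  1.05 -0.    1.64  1.58]
red -45 False 0.0 [ 0.24  1.18  0.09  0.85 -0.01  1.89 -1.54]
red -45 True 0.0 [0.25 1.18 0.05 0.85 0.01 1.89 1.58]
red -60 False 0.0523 [ 0.23  1.22  0.1   0.86  0.    1.96 -1.53]
red -60 True 0.0523 [0.23 1.22 0.1  0.86 0.   1.96 1.61]
stand 60 False 0.0001 [ 0.68  0.89 -0.35  2.5   3.22  1.21  1.83]
stand 60 True 0.0001 [ 1.19  1.35 -1.23  2.51 
[... 957 characters left out ...]
0.1 ]
tray 45 True 0.0001 [ 0.66  1.01 -1.23  2.47  2.42  0.95 -0.4 ]
tray 35 False 0.0518 [-0.22  0.47  0.06  2.18 -1.28  0.16 -0.18]
tray 35 True 0.0001 [ 0.65  0.9  -1.23  2.35  2.06  0.76 -0.15]
tray 0 False 0.0 [-0.25  0.59  0.    1.85 -0.    0.7  -1.5 ]
tray 0 True 0.0 [ 0.27  0.72 -0.77  1.85  0.66  0.85  1.04]
tray -35 False 0.0 [-0.26  0.92 -0.04  1.31  0.08  1.52 -1.58]
tray -35 True 0.0 [-0.24  0.93 -0.08  1.31  0.11  1.52  1.53]
tray -45 False 0.0 [-0.27  1.04 -0.03  1.16  0.09  1.73 -1.58]
tray -45 True 0.0 [-0.25  1.04 -0.07  1.16  0.11  1.74  1.54]
tray -60 False 0.0165 [-0.36  1.17  0.16  1.01  0.    1.96 -1.47]
tray -60 True 0.0165 [-0.36  1.17  0.16  1.01  0.    1.96  1.67]
```

```bash
cat > srch.py <<'E'
from fk import *
from plan import Rtool,HP
import sys
p=calib().x
def track(G,yaw,fl,q,sgn):
    t=0;last=0
    while abs(t)<75:
        t+=sgn*5; M=Rtool(yaw,t,fl)
        b=ik(p,np.array(G)+M[:,2]*HP,M,[q])
        if b[0]>.003 or np.abs(b[1]-q).max()>.5: break
        q=b[1]; last=t
    return last,q
def run(G):
  print('G',G)
  for yd in range(-90,90,20):
    for fl in(False,True):
      yaw=np.radians(yd); M=Rtool(yaw,0,fl)
      best=None
      for j3 in(-.7,0,.7):
        s=[np.array([-np.arctan2(G[1],G[0]),.7,j3,1.7,j5,.8,j7]) for j5 in(0,) for j7 in(-1.5,0,1.5)]
        e,q=ik(p,np.array(G)+M[:,2]*HP,M,s)
        if e>.003: continue
        a,qa=track(G,yaw,fl,q,1); b,qb=track(G,yaw,fl,q,-1)
        if best is None or a-b>best[0]: best=(a-b,a,b,q.round(2),qa.round(2),qb.round(2))
      print(yd,fl,best)
run(eval(sys.argv[1]))
E
python3 srch.py '[.5,0,.05]'; python3 srch.py '[.6,.1,.05]'
```

```text
G [0.5, 0, 0.05]
-90 False (105, 75, -30, array([ 0.47,  0.59, -0.74,  2.09,  0.62,  0.69,  2.46]), array([-0.54,  1.03, -0.22,  1.86,  1.01,  1.61,  1.62]), array([ 1.03,  0.97, -1.23,  2.06,  0.56,  0.76,  2.7 ]))
-90 True (150, 75, -75, array([ 0.11,  0.49, -0.24,  2.09,  0.21,  0.58, -0.28]), array([-0.89,  1.04,  0.29,  1.86,  0.78,  1.29, -1.27]), array([ 1.09,  1.25, -0.88,  1.87, -0.33,  1.01,  0.64]))
-70 False (120, 45, -75, array([-0.37,  0.51,  0.38,  2.09, -0.32,  0.6 , -2.55]), array([-1.4 ,  1.11,  1.28,  2.21, -0.57,  0.47, -2.7 ]), array([ 0.43,  1.07, -0.03,  1.62, -0.69,  1.63, -1.95]))
-70 True (150, 75, -75, array([ 0.19,  0.5 , -0.35,  2.09,  0.3 ,  0.6 , -0.01]), array([-1.03,  1.01,  0.33,  2.11,  1.08,  1.08, -1.47]), array([ 0.86,  1.24, -0.78,  1.63, -0.24,  1.36,  0.67]))
-50 False (115, 40, -75, array([-0.48,  0.53,  0.53,  2.09, -0.45,  0.63, -2.08]), array([-1.35,  0.92,  1.17,  2.38, -1.28,  0.16, -1.67]), array([ 0.17,  1.14,  0.19,  1.42, -0.6 ,  1.89, -1.82]))
-50 True (150, 75, -75, array([ 0.27,  0.52, -0.45,  2.09,  0.39,  0.61,  0.25]), array([-
[... 5351 characters left out ...]
 0.48,  0.64, -0.61,  2.19, -1.28,  0.16,  0.59]), array([-0.76,  1.33,  0.7 ,  1.01,  0.07,  1.92, -0.85]))
50 True (100, 30, -70, array([ 0.08,  0.64, -0.47,  1.84,  0.41,  0.76,  1.84]), array([ 0.62,  0.71, -0.85,  2.16,  0.65,  0.16,  1.81]), array([-0.62,  1.26,  0.33,  1.01,  0.3 ,  1.96,  2.07]))
70 False (150, 75, -75, array([ 0.12,  0.66, -0.53,  1.84,  0.46,  0.77, -1.  ]), array([ 1.12,  1.49, -1.23,  2.07, -0.07,  0.34,  0.2 ]), array([-0.56,  1.21, -0.11,  1.21,  0.76,  1.93, -1.24]))
70 True (130, 55, -75, array([ 0.14,  0.66, -0.57,  1.84,  0.49,  0.78,  2.11]), array([ 1.01,  1.21, -1.22,  2.1 ,  0.37,  0.3 ,  2.7 ]), array([-0.54,  1.21, -0.14,  1.21,  0.78,  1.94,  1.89]))
```

```bash
python3 - <<'E'
from plan import *
y=np.radians(-16.2); n=np.array([-np.sin(y),np.cos(y),0])
M=Rtool(y-np.pi/2,20,True); print(M[:,0],M[:,2])
plan(np.array([.632,-.2447,.04])+.032*n,M,.09)
E
```

```text
[ 0.96029369 -0.27899111 -0.        ] [-0.09542058 -0.32843978 -0.93969262]
dp [-0.0555 -0.035   0.0993] rot [-0.2762  0.2793 -1.5449] rows>= 8.5
```

```bash
python3 -m pendant '[{"dp":[-0.02,-0.01,0.0],"rotation":[-0.2762,0.2793,-1.5449],"fingers":-1},{"dp":[-0.04,-0.02,0.0],"rotation":[-0.2762,0.2793,-1.5449],"fingers":-1},{"dp":[-0.0555,-0.035,0.0],"rotation":[-0.2762,0.2793,-1.5449],"fingers":-1},{"dp":[-0.0555,-0.035,0.0],"rotation":[-0.2762,0.2793,-1.5449],"fingers":-1},{"dp":[-0.0555,-0.035,0.0],"rotation":[-0.2762,0.2793,-1.5449],"fingers":-1},{"dp":[-0.0555,-0.035,0.0],"rotation":[-0.2762,0.2793,-1.5449],"fingers":-1},{"dp":[-0.0555,-0.035,0.05],"rotation":[-0.2762,0.2793,-1.5449],"fingers":-1},{"dp":[-0.0555,-0.035,0.0993],"rotation":[-0.2762,0.2793,-1.5449],"fingers":-1},{"dp":[-0.0555,-0.035,0.0993],"rotation":[-0.2762,0.2793,-1.5449],"fingers":-1},{"dp":[-0.0555,-0.035,0.0993],"rotation":[-0.2762,0.2793,-1.5449],"fingers":-1},{"dp":[-0.0555,-0.035,0.0993],"rotation":[-0.2762,0.2793,-1.5449],"fingers":-1}]' >/dev/null
python3 - <<'E'
from plan import *
st(); im=arm.get_image('wrist'); cv2.imwrite('pics/w2.png',im)
y=np.radians(-16.2); n=np.array([-np.sin(y),np.cos(y),0])
M=Rtool(y-np.pi/2,20,True)
plan(np.array([.632,-.2447,.04])+.032*n,M,0)
E
```

```text
t 5.83 G [ 0.6501 -0.185   0.1255] z [-0.094 -0.328 -0.94 ] x [ 0.96  -0.281  0.002] F [ 0.29 -0.01  0.31] w 0.998 j [-0.318  0.717  0.565  1.587 -0.018  0.972 -0.137]
dp [-0.0009 -0.0007  0.0907] rot [-0.0007 -0.0011 -0.0024] rows>= 1.5
```

View pics/w2.png

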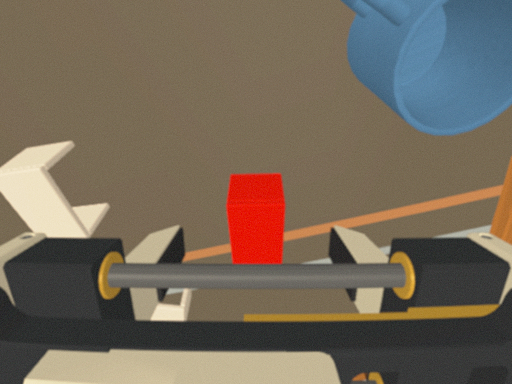

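```bash
python3 - <<'E'
from plan import *
c=cam('wrist'); y=np.radians(-16.2); M=R.from_euler('z',y).as_matrix()
for P in([-.025,.04,0],[.025,.04,0],[-.025,.04,.05],[.025,.04,.05]): print(P,proj([M@P+[.632,-.2447,0]],c)[0].round(1))
im=cv2.imread('pics/w2.png').astype(int); m=(im[...,2]-im[...,1:2].max(2)>90)
for r in (178,190,204,215,240): xs=np.where(m[r,200:320])[0]+200; print(r,xs.min(),xs.max())
E
```

```text
[-0.025, 0.04, 0] [230.3 170.9]
[0.025, 0.04, 0] [281.6 170.8]
[-0.025, 0.04, 0.05] [225.8 202.9]
[0.025, 0.04, 0.05] [286.1 202.7]
178 230 281
190 228 283
204 226 284
215 227 284
240 230 283
```

```bash
python3 -m pendant '[{"dp":[-0.001,0,0.05],"rotation":[0,0,0],"fingers":-1},{"dp":[-0.001,0,0.0907],"rotation":[0,0,0],"fingers":-1},{"dp":[-0.001,0,0.0907],"rotation":[0,0,0],"fingers":-1},{"dp":[-0.001,0,0.0907],"rotation":[0,0,0],"fingers":0.3},{"dp":[-0.001,0,0.0907],"rotation":[0,0,0],"fingers":0.3},{"dp":[-0.001,0,0.0907],"rotation":[0,0,0],"fingers":0.3},{"dp":[-0.001,0,0.0907],"rotation":[0,0,0],"fingers":0.3}]' 30
python3 -c "
from plan import *
st()"
```

```text
clock: 6.75
position: [0.6393, -0.2204, 0.0233]
ee_rot: [2.768, -0.397, -0.066]
force: [-0.3, 0.2, 0.3]
width: 0.618
t 6.75 G [ 0.6411 -0.2143  0.0409] z [-0.093 -0.328 -0.94 ] x [ 0.96  -0.28   0.003] F [-0.28  0.17  0.31] w 0.618 j [-0.257  0.812  0.531  1.652 -0.044  0.803 -0.117]
```

```bash
python3 -m pendant '[{"dp":[0,0,0],"rotation":[0,0,0],"fingers":0.4},{"dp":[0,0,0],"rotation":[0,0,0],"fingers":0.4},{"dp":[0,0,0],"rotation":[0,0,0],"fingers":0.4}]' 30
python3 - <<'E'
from plan import *
st()
# place: center at (.60,-.06), phi=0 channel; tilt -70
phi=np.radians(-5); n=np.array([-np.sin(phi),np.cos(phi),0])
C=np.array([.60,-.06,.040])
y=np.radians(-16.2);n0=np.array([-np.sin(y),np.cos(y),0])
s=arm.observe();g=s['position']-R.from_rotvec(s['ee_rot']).as_matrix()[:,2]*HP
rel=g-np.array([.632,-.2447,.025]); v=rel@n0; w=rel[2]; u=rel@[np.cos(y),np.sin(y),0]; print('uvw',u,v,w)
# rotated: y'->z, z->-y'
G=C+u*np.array([np.cos(phi),np.sin(phi),0])-w*n+np.array([0,0,v]); print(G)
M=Rtool(phi-np.pi/2,-70,True)
plan(G+[0,0,.06],M); 
M2=Rtool(y-np.pi/2,20,True);plan(g+[0,0,.12],M2)
E
```

```text
clock: 7.12
position: [0.6394, -0.2203, 0.0233]
ee_rot: [2.768, -0.396, -0.066]
force: [-0.1, 1.7, 0.9]
width: 0.541
t 7.12 G [ 0.6411 -0.2141  0.041 ] z [-0.093 -0.328 -0.94 ] x [ 0.96  -0.28   0.003] F [-0.13  1.75  0.89] w 0.541 j [-0.257  0.812  0.531  1.652 -0.044  0.803 -0.117]
uvw 0.0002421225632781408 0.0319447513009482 0.01596778210583189
[ 0.59884952 -0.07592812  0.07194475]
dp [-0.0825 -0.1009 -0.1456] rot [ 1.5643 -0.0953 -0.1966] rows>= 8.5
dp [ 0.0003  0.0409 -0.1128] rot [-0.0013 -0.0022 -0.0022] rows>= 1.9
```

```bash
python3 -m pendant '[{"dp":[0,0.02,-0.055],"rotation":[0,0,0],"fingers":0.4},{"dp":[0,0.041,-0.113],"rotation":[0,0,0],"fingers":0.4},{"dp":[0,0.041,-0.14],"rotation":[0.2,0,0],"fingers":0.4},{"dp":[-0.03,-0.03,-0.16],"rotation":[0.6,-0.04,-0.08],"fingers":0.4},{"dp":[-0.05,-0.07,-0.17],"rotation":[1.0,-0.06,-0.12],"fingers":0.4},{"dp":[-0.0825,-0.1,-0.17],"rotation":[1.5643,-0.0953,-0.1966],"fingers":0.4},{"dp":[-0.0825,-0.1,-0.17],"rotation":[1.5643,-0.0953,-0.1966],"fingers":0.4},{"dp":[-0.0825,-0.1009,-0.1456],"rotation":[1.5643,-0.0953,-0.1966],"fingers":0.4},{"dp":[-0.0825,-0.1009,-0.1456],"rotation":[1.5643,-0.0953,-0.1966],"fingers":0.4},{"dp":[-0.0825,-0.1009,-0.1456],"rotation":[1.5643,-0.0953,-0.1966],"fingers":0.4},{"dp":[-0.0825,-0.1009,-0.1456],"rotation":[1.5643,-0.0953,-0.1966],"fingers":0.4},{"dp":[-0.0825,-0.1009,-0.1456],"rotation":[1.5643,-0.0953,-0.1966],"fingers":0.4}]' >/dev/null
python3 - <<'E'
from plan import *
st(); im=arm.get_image('wrist'); cv2.imwrite('pics/w3.png',im);im=arm.get_image('scene'); crop(im,140,100,340,250,4,'s3.png')
phi=np.radians(-5)
plan([.5988,-.0759,.0739],Rtool(phi-np.pi/2,-70,True))
E
```

```text
t 8.62 G [ 0.5981 -0.0774  0.1295] z [ 0.083  0.936 -0.342] x [ 0.996 -0.09  -0.004] F [ 0.25  0.85 -0.17] w 0.542 j [ 0.597  0.945 -0.086  1.58  -0.962  1.486  0.988]
dp [-0.0002  0.0546  0.02  ] rot [ 0.0018 -0.      0.    ] rows>= 0.9
```

View pics/w3.png

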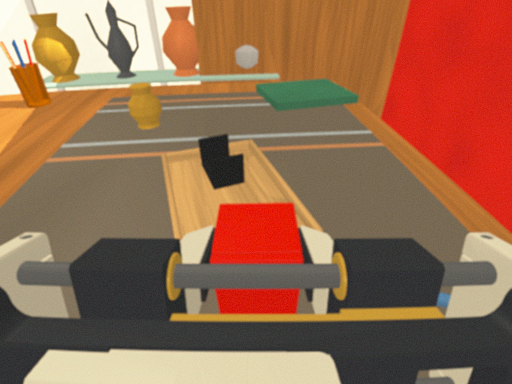

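View pics/s3.png

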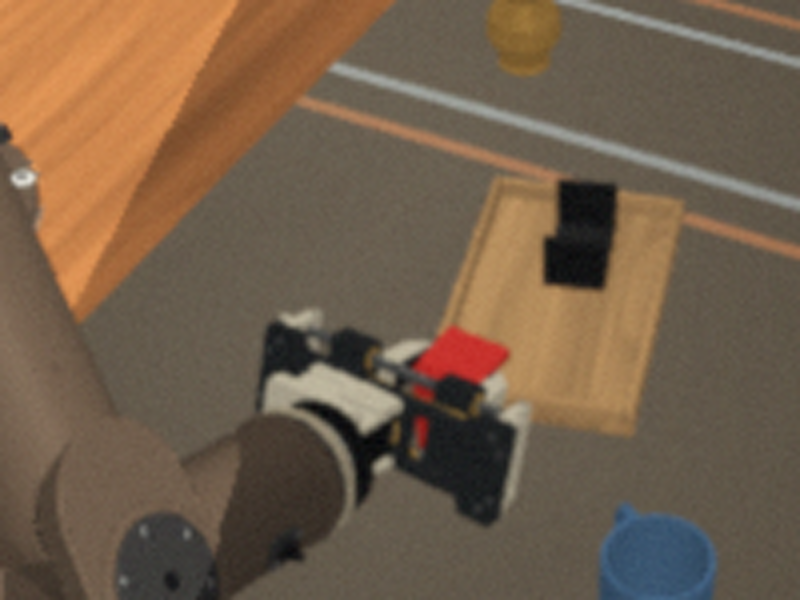

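```bash
python3 -m pendant '[{"dp":[0,0.03,0.01],"rotation":[0,0,0],"fingers":0.4},{"dp":[0,0.05,0.018],"rotation":[0,0,0],"fingers":0.4},{"dp":[0,0.0546,0.02],"rotation":[0,0,0],"fingers":0.4},{"dp":[0,0.0564,0.0206],"rotation":[0,0,0],"fingers":0.4},{"dp":[0,0.0575,0.021],"rotation":[0,0,0],"fingers":0.4}]'
python3 -c "
from plan import *
st()"
```

```text
clock: 9.35
position: [0.6007, -0.0576, 0.0667]
ee_rot: [-1.918, 0.082, -0.059]
force: [-3.9, -1.7, 10.6]
width: 0.544
t 9.35 G [ 0.5992 -0.0752  0.0732] z [ 0.081  0.937 -0.341] x [ 0.996 -0.086  0.001] F [-3.85 -1.7  10.64] w 0.544 j [ 0.594  1.03  -0.087  1.567 -0.962  1.444  1.052]
```

```bash
python3 -m pendant '[{"dp":[0,-0.0012,0],"rotation":[0,0,0],"fingers":0.4},{"dp":[0,-0.0012,0],"rotation":[0,0,0],"fingers":-0.3},{"dp":[0,-0.0012,0],"rotation":[0,0,0],"fingers":-1},{"dp":[0,-0.0012,0],"rotation":[0,0,0],"fingers":-1},{"dp":[0,-0.0012,-0.05],"rotation":[0,0,0],"fingers":-1},{"dp":[0,-0.0012,-0.09],"rotation":[0,0,0],"fingers":-1},{"dp":[0,-0.0012,-0.09],"rotation":[0,0,0],"fingers":-1}]'
python3 - <<'E'
from plan import *
st(); im=arm.get_image('wrist'); cv2.imwrite('pics/w4.png',im);im=arm.get_image('scene'); crop(im,140,100,340,250,4,'s4.png')
cv2.imwrite('pics/top4.png',arm.get_image('top'))
E
```

```text
clock: 10.22
position: [0.5935, -0.1457, 0.0984]
ee_rot: [-1.921, 0.085, -0.063]
force: [0.3, -0.5, 0.3]
width: 0.997
t 10.22 G [ 0.5919 -0.1633  0.1049] z [ 0.085  0.935 -0.345] x [ 0.996 -0.09   0.002] F [ 0.28 -0.45  0.32] w 0.997 j [ 0.673  1.029 -0.043  1.434 -0.899  1.592  0.994]
```

View pics/w4.png

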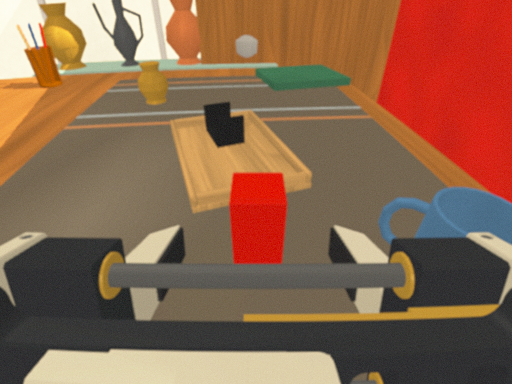

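View pics/s4.png

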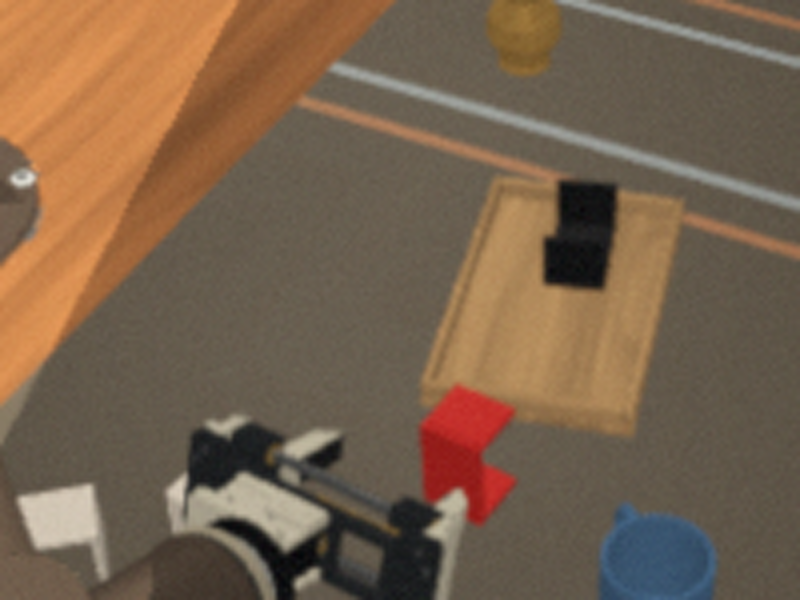

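```bash
python3 - <<'E'
from plan import *
phi=np.radians(-5); n=np.array([-np.sin(phi),np.cos(phi),0]); C=np.array([.6006,-.0593,0])
plan([.60,-.12,.25],Rtool(phi-np.pi/2,-30,True))
plan([.60,-.05,.25],Rtool(phi-np.pi/2,0,True))
G=C+.012*n+[0,0,.075]
plan(G,Rtool(phi-np.pi/2,40,True),.08)
E
```

```text
dp [ 0.005  -0.1375 -0.0174] rot [-0.7002  0.001   0.002 ] rows>= 3.7
dp [-0.001  -0.1557  0.0402] rot [-1.2238e+00  5.0000e-04  2.3000e-03] rows>= 6.6
dp [ 0.0004 -0.0672  0.117 ] rot [-1.9219e+00 -3.0000e-04  2.5000e-03] rows>= 10.3
```

```bash
python3 -m pendant '[{"dp":[0.005,-0.05,-0.0174],"rotation":[-0.2,0,0],"fingers":-0.8},{"dp":[0.005,-0.1,-0.0174],"rotation":[-0.4,0,0],"fingers":-0.8},{"dp":[0.005,-0.1375,-0.0174],"rotation":[-0.7,0,0],"fingers":-0.8},{"dp":[0,-0.156,0.04],"rotation":[-1.22,0,0],"fingers":-0.8},{"dp":[0,-0.156,0.04],"rotation":[-1.22,0,0],"fingers":-0.8},{"dp":[0,-0.156,0.04],"rotation":[-1.22,0,0],"fingers":-0.8},{"dp":[0,-0.15,0.06],"rotation":[-1.6,0,0],"fingers":-0.8},{"dp":[0,-0.11,0.1],"rotation":[-1.922,0,0.0025],"fingers":-0.8},{"dp":[0,-0.067,0.117],"rotation":[-1.922,0,0.0025],"fingers":-0.8},{"dp":[0,-0.067,0.117],"rotation":[-1.922,0,0.0025],"fingers":-0.8},{"dp":[0,-0.067,0.117],"rotation":[-1.922,0,0.0025],"fingers":-0.8},{"dp":[0,-0.067,0.117],"rotation":[-1.922,0,0.0025],"fingers":-0.8}]'
python3 - <<'E'
from plan import *
st(); im=arm.get_image('wrist'); cv2.imwrite('pics/w5.png',im)
phi=np.radians(-5); n=np.array([-np.sin(phi),np.cos(phi),0]); C=np.array([.6006,-.0593,0])
G=C+.012*n+[0,0,.075]
plan(G,Rtool(phi-np.pi/2,40,True),0)
c=cam('wrist');o=np.array([np.cos(phi),np.sin(phi),0])
for u in(-.025,.025):
  for z in(.08,.074,0): print(u,z,proj([C+u*o+.025*n+[0,0,z]],c)[0].round(1))
E
```

```text
clock: 11.88
position: [0.6044, -0.0076, 0.1212]
ee_rot: [2.443, -0.105, -0.04]
force: [0.4, -0.5, -0.2]
width: 0.902
t 11.88 G [0.6055 0.0044 0.1356] z [-0.056 -0.639 -0.767] x [ 0.996 -0.086 -0.001] F [ 0.38 -0.5  -0.18] w 0.902 j [-0.716  0.729  0.453  1.674  0.372  1.123 -0.628]
dp [ 0.0003 -0.001   0.0795] rot [-0.0021  0.0005 -0.0016] rows>= 1.3
-0.025 0.08 [225.9 204.4]
-0.025 0.074 [226.3 198. ]
-0.025 0 [231.  132.2]
0.025 0.08 [289.4 204.3]
0.025 0.074 [288.9 197.9]
0.025 0 [283.7 132.2]
```

View pics/w5.png

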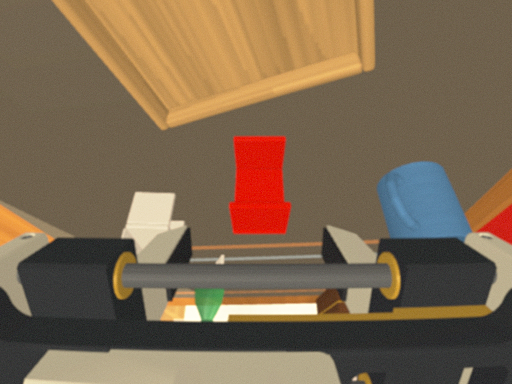

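```bash
python3 -m pendant '[{"dp":[0.001,0,0.04],"rotation":[0,0,0],"fingers":-0.8},{"dp":[0.0015,-0.001,0.0795],"rotation":[0,0,0],"fingers":-0.8},{"dp":[0.0015,-0.001,0.0795],"rotation":[0,0,0],"fingers":-0.8},{"dp":[0.0015,-0.001,0.0795],"rotation":[0,0,0],"fingers":0.4},{"dp":[0.0015,-0.001,0.0795],"rotation":[0,0,0],"fingers":0.4},{"dp":[0.0015,-0.001,0.0795],"rotation":[0,0,0],"fingers":0.4},{"dp":[0.0015,-0.001,0.0795],"rotation":[0,0,0],"fingers":0.4},{"dp":[0.0015,-0.001,0.0795],"rotation":[0,0,0],"fingers":0.4},{"dp":[0.0015,-0.001,0.0795],"rotation":[0,0,0],"fingers":0.4},{"dp":[0.0015,-0.001,0.0795],"rotation":[0,0,0],"fingers":0.4}]' 40
python3 - <<'E'
from plan import *
st(); im=arm.get_image('wrist'); cv2.imwrite('pics/w6.png',im)
E
```

```text
clock: 13.18
position: [0.6023, -0.059, 0.061]
ee_rot: [2.444, -0.108, -0.037]
force: [0.3, 3.4, 5.4]
width: 0.543
t 13.18 G [ 0.6033 -0.047   0.0754] z [-0.055 -0.639 -0.768] x [ 0.996 -0.088  0.001] F [0.32 3.37 5.36] w 0.543 j [-0.652  0.794  0.456  1.751  0.398  0.96  -0.646]
```

View pics/w6.png

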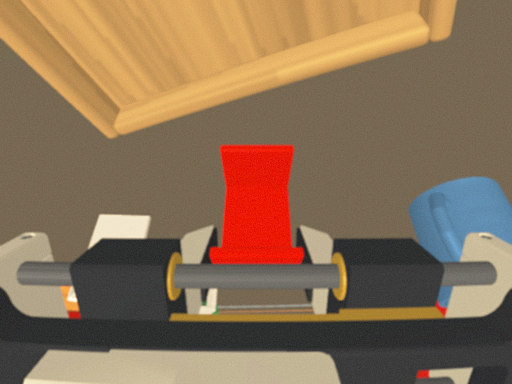

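```bash
python3 - <<'E'
from plan import *
p=np.radians(17.4); nb=np.array([-np.sin(p),np.cos(p),0]); B=np.array([.5654,.2077,.033])
C=B-.092*nb; G=C-.0354*nb+[0,0,.012]; print('C',C,'G',G)
s=arm.observe();g=s['position']-R.from_rotvec(s['ee_rot']).as_matrix()[:,2]*HP
phi=np.radians(-5)
plan(g+[0,0,.12],Rtool(phi-np.pi/2,40,True))
plan([.60,0,.2],Rtool(np.radians(5)-np.pi/2,-5,True))
plan(G+[0,0,.09],Rtool(p-np.pi/2,-50,True))
E
```

```text
C [0.59291175 0.11990989 0.033     ] G [0.6034978  0.08612978 0.045     ]
dp [ 0.0002  0.077  -0.0921] rot [-0.0023 -0.0004 -0.0016] rows>= 1.9
dp [-0.0076  0.0309 -0.1309] rot [ 0.7811  0.0526 -0.1722] rows>= 4.3
dp [-0.017  -0.0816 -0.1488] rot [ 1.5468 -0.0399 -0.4328] rows>= 8.6
```

```bash
python3 -m pendant '[{"dp":[0,0.04,-0.046],"rotation":[0,0,0],"fingers":0.4},{"dp":[0,0.077,-0.092],"rotation":[0,0,0],"fingers":0.4},{"dp":[-0.004,0.055,-0.12],"rotation":[0.3,0.02,-0.08],"fingers":0.4},{"dp":[-0.0076,0.031,-0.131],"rotation":[0.7,0.05,-0.17],"fingers":0.4},{"dp":[-0.01,-0.02,-0.15],"rotation":[1.1,0.02,-0.3],"fingers":0.4},{"dp":[-0.012,-0.05,-0.16],"rotation":[1.3,0,-0.35],"fingers":0.4},{"dp":[-0.017,-0.0816,-0.16],"rotation":[1.547,-0.04,-0.433],"fingers":0.4},{"dp":[-0.017,-0.0816,-0.155],"rotation":[1.547,-0.04,-0.433],"fingers":0.4},{"dp":[-0.017,-0.0816,-0.1488],"rotation":[1.547,-0.04,-0.433],"fingers":0.4},{"dp":[-0.017,-0.0816,-0.1488],"rotation":[1.547,-0.04,-0.433],"fingers":0.4},{"dp":[-0.017,-0.0816,-0.1488],"rotation":[1.547,-0.04,-0.433],"fingers":0.4},{"dp":[-0.017,-0.0816,-0.1488],"rotation":[1.547,-0.04,-0.433],"fingers":0.4},{"dp":[-0.017,-0.0816,-0.1488],"rotation":[1.547,-0.04,-0.433],"fingers":0.4}]'
python3 - <<'E'
from plan import *
st(); im=arm.get_image('wrist'); cv2.imwrite('pics/w7.png',im);im=arm.get_image('scene'); cv2.imwrite('pics/sc7.png',im);crop(im,190,100,340,220,5,'s7.png'); 
im=arm.get_image('top');cv2.imwrite('pics/top7.png',im);crop(im,170,160,290,250,6,'t7.png')
E
```

```text
clock: 14.85
position: [0.599, 0.1008, 0.1231]
ee_rot: [-2.249, -0.345, 0.161]
force: [0.3, 0.4, -0.1]
width: 0.535
t 14.85 G [0.6034 0.0871 0.1353] z [-0.23   0.73  -0.644] x [ 0.954  0.3   -0.   ] F [ 0.29  0.41 -0.08] w 0.535 j [ 0.285  0.806 -0.195  1.541 -0.66   1.3    0.773]
```

View pics/w7.png

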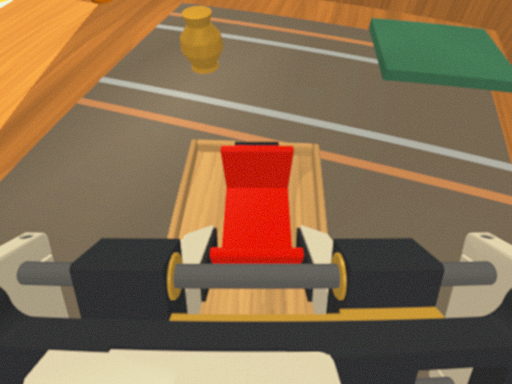

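View pics/s7.png

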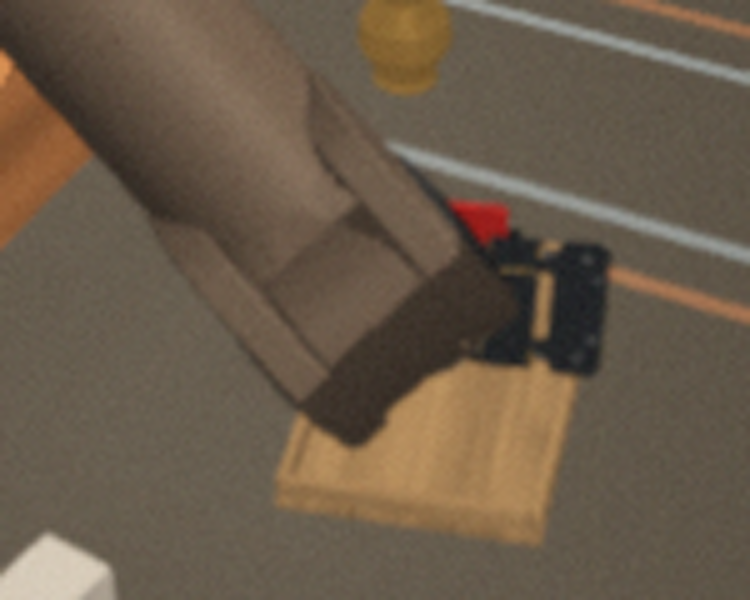

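View pics/t7.png

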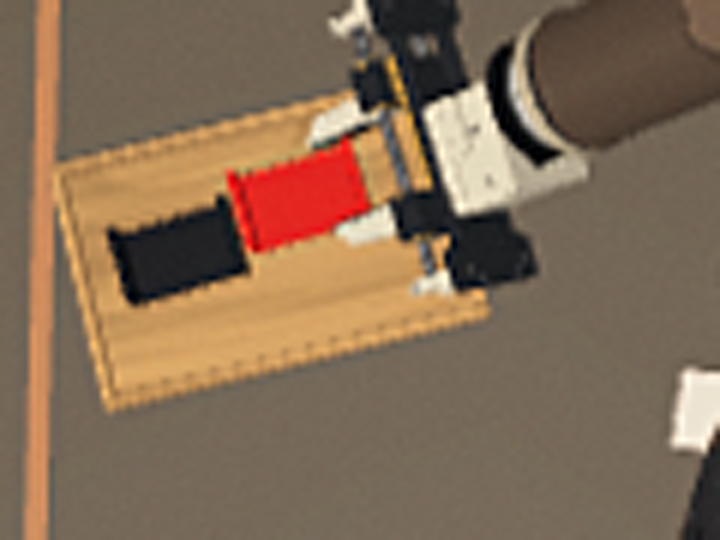

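```bash
python3 - <<'E'
from fit import *
im={'top':cv2.imread('pics/top7.png')}
p=np.radians(17.4); nb=np.array([-np.sin(p),np.cos(p)])
g=np.array([.6034,.0871]); print('expect red',g+.0354*nb)
def rm(i):
    return redmask(i)
print('red');multi(im,redmask,1,.098,(*(g+.0354*nb),p),h=(20,))
print('black')
def bm(i):
    m=blackmask(i); return m
multi(im,bm,1,.008,(.5654,.2077,p),h=(17,))
E
```

```text
expect red [0.59281396 0.12088011]
red
[0.595  0.1232 0.3195] 18.3 44.5 ['44.5/457']
black
[0.5665 0.2074 0.3168] 18.2 24.1 ['24.1/237']
```

```bash
python3 - <<'E'
from plan import *
s=arm.observe();M=R.from_rotvec(s['ee_rot']).as_matrix();g=s['position']-M[:,2]*HP
p=np.radians(18); nb=np.array([-np.sin(p),np.cos(p),0])
for z in (.08,.05,.046,.043): plan(np.r_[g[:2],z]-.0015*nb,Rtool(np.radians(17.5)-np.pi/2,-50,True))
E
```

```text
dp [-0.0001  0.0439  0.0351] rot [ 0.0016 -0.0004  0.0018] rows>= 0.9
dp [-0.0001  0.0669  0.0544] rot [ 0.0016 -0.0004  0.0018] rows>= 1.4
dp [-0.0001  0.07    0.057 ] rot [ 0.0016 -0.0004  0.0018] rows>= 1.4
dp [-0.0001  0.0723  0.0589] rot [ 0.0016 -0.0004  0.0018] rows>= 1.5
```

```bash
python3 -m pendant '[{"dp":[0,0.03,0.024],"rotation":[0,0,0],"fingers":0.4},{"dp":[0,0.055,0.0445],"rotation":[0,0,0],"fingers":0.4},{"dp":[0,0.0654,0.053],"rotation":[0,0,0],"fingers":0.4},{"dp":[0,0.0669,0.0544],"rotation":[0,0,0],"fingers":0.4},{"dp":[0,0.0685,0.0557],"rotation":[0,0,0],"fingers":0.4},{"dp":[0,0.0697,0.0567],"rotation":[0,0,0],"fingers":0.4}]'
python3 -c "
from plan import *
st()"
```

```text
clock: 15.75
position: [0.6004, 0.1001, 0.0353]
ee_rot: [-2.249, -0.349, 0.158]
force: [0.2, -0.1, -0.4]
width: 0.538
t 15.75 G [0.6047 0.0864 0.0474] z [-0.229  0.73  -0.645] x [0.953 0.301 0.003] F [ 0.24 -0.06 -0.45] w 0.538 j [ 0.287  0.925 -0.196  1.554 -0.663  1.196  0.861]
```

Not yet in contact; go a few mm further in small steps.

```bash
python3 -m pendant '[{"dp":[0,0.0012,0.001],"rotation":[0,0,0],"fingers":0.4},{"dp":[0,0.0022,0.0018],"rotation":[0,0,0],"fingers":0.4},{"dp":[0,0.003,0.0025],"rotation":[0,0,0],"fingers":0.4}]'
python3 -c "
from plan import *
st()"
```

```text
clock: 16.12
position: [0.6008, 0.1001, 0.0339]
ee_rot: [-2.247, -0.349, 0.157]
force: [-2.4, -7.4, 20.3]
width: 0.536
t 16.12 G [0.6051 0.0864 0.046 ] z [-0.228  0.731 -0.643] x [0.953 0.302 0.005] F [-2.36 -7.41 20.26] w 0.536 j [ 0.288  0.929 -0.197  1.553 -0.664  1.196  0.864]
```

```bash
python3 -m pendant '[{"dp":[0,-0.0015,-0.0012],"rotation":[0,0,0],"fingers":0.4},{"dp":[0,-0.0015,-0.0012],"rotation":[0,0,0],"fingers":-0.1},{"dp":[0,-0.0015,-0.0012],"rotation":[0,0,0],"fingers":-0.4},{"dp":[0,-0.0015,-0.0012],"rotation":[0,0,0],"fingers":-0.4},{"dp":[0,-0.0015,-0.0012],"rotation":[0,0,0],"fingers":-0.4},{"dp":[0,-0.0015,-0.04],"rotation":[0,0,0],"fingers":-0.4},{"dp":[0,-0.0015,-0.1],"rotation":[0,0,0],"fingers":-0.4},{"dp":[0,-0.0015,-0.1],"rotation":[0,0,0],"fingers":-0.4}]'
python3 - <<'E'
from plan import *
st(); im=arm.get_image('wrist'); cv2.imwrite('pics/w8.png',im); 
im=arm.get_image('top');cv2.imwrite('pics/top8.png',im);crop(im,170,160,290,250,6,'t8.png')
from fit import *
im={'top':cv2.imread('pics/top8.png')}
multi(im,redmask,1,.008,(.594,.122,.31),h=(20,)); multi(im,blackmask,1,.008,(.5654,.2077,.31),h=(17,))
E
```

```text
clock: 17.12
position: [0.6262, 0.023, 0.1011]
ee_rot: [-2.253, -0.346, 0.148]
force: [-0.1, 0.3, -0.5]
width: 0.7
t 17.12 G [0.6303 0.0093 0.1133] z [-0.221  0.73  -0.647] x [0.955 0.296 0.009] F [-0.09  0.32 -0.54] w 0.7 j [ 0.353  0.888 -0.156  1.412 -0.615  1.39   0.816]
[0.5966 0.1206 0.2917] 16.7 59.6 ['59.6/526']
[0.5675 0.2074 0.3177] 18.2 23.2 ['23.2/237']
```

View pics/w8.png

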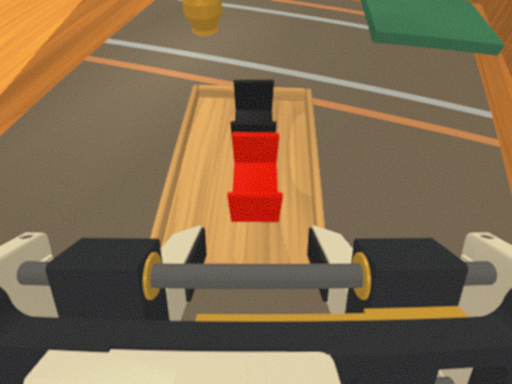

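View pics/t8.png

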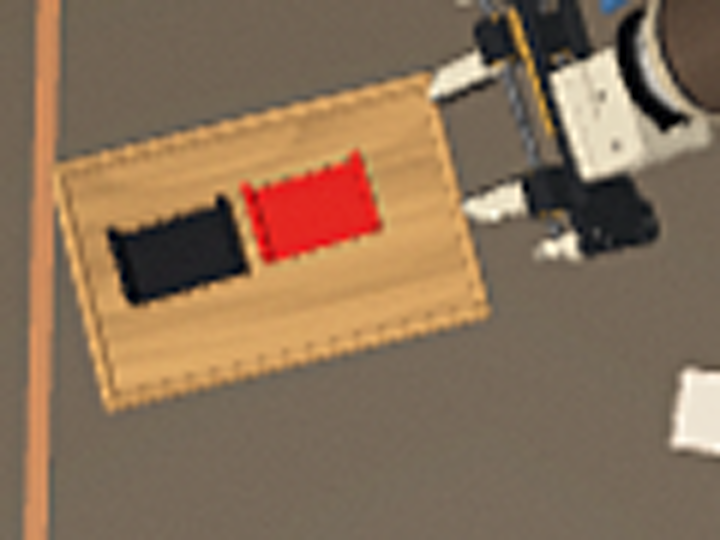

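```bash
python3 - <<'E'
from plan import *
plan([.56,-.06,.2],Rtool(np.radians(10)-np.pi/2,0,True))
plan([.459,-.159,.17],Rtool(np.radians(-9.5),0))
E
```

```text
dp [-0.0865 -0.0215 -0.1023] rot [-0.8713  0.0523  0.1248] rows>= 4.7
dp [-0.2127  0.0421 -0.1324] rot [-0.545   0.8786  1.893 ] rows>= 11.6
```

```bash
python3 -m pendant '[{"dp":[-0.03,-0.02,-0.05],"rotation":[-0.87,0.05,0.12],"fingers":-1},{"dp":[-0.0865,-0.0215,-0.1023],"rotation":[-0.87,0.05,0.12],"fingers":-1},{"dp":[-0.0865,-0.0215,-0.1023],"rotation":[-0.87,0.05,0.12],"fingers":-1},{"dp":[-0.0865,-0.0215,-0.1023],"rotation":[-0.87,0.05,0.12],"fingers":-1},{"dp":[-0.0865,-0.0215,-0.1023],"rotation":[-0.87,0.05,0.12],"fingers":-1},{"dp":[-0.15,0.01,-0.13],"rotation":[-0.545,0.8786,1.893],"fingers":-1},{"dp":[-0.2127,0.0421,-0.1324],"rotation":[-0.545,0.8786,1.893],"fingers":-1},{"dp":[-0.2127,0.0421,-0.1324],"rotation":[-0.545,0.8786,1.893],"fingers":-1},{"dp":[-0.2127,0.0421,-0.1324],"rotation":[-0.545,0.8786,1.893],"fingers":-1},{"dp":[-0.2127,0.0421,-0.1324],"rotation":[-0.545,0.8786,1.893],"fingers":-1},{"dp":[-0.2127,0.0421,-0.1324],"rotation":[-0.545,0.8786,1.893],"fingers":-1},{"dp":[-0.2127,0.0421,-0.1324],"rotation":[-0.545,0.8786,1.893],"fingers":-1},{"dp":[-0.2127,0.0421,-0.1324],"rotation":[-0.545,0.8786,1.893],"fingers":-1},{"dp":[-0.2127,0.0421,-0.1324],"rotation":[-0.545,0.8786,1.893],"fingers":-1},{"dp":[-0.2127,0.0421,-0.1324],"rotation":[-0.545,0.8786,1.893],"fingers":-1}]'
python3 - <<'E'
from plan import *
st(); im=arm.get_image('wrist'); cv2.imwrite('pics/w9.png',im)
c=cam('wrist'); y=np.radians(-9.5); M=R.from_euler('z',y).as_matrix()
for P in([-.025,.04,.05],[.025,.04,.05],[.025,-.04,.05],[-.025,-.04,.05]): print(P,proj([M@P+[.459,-.1585,0]],c)[0].round(1))
E
```

```text
clock: 19.1
position: [0.4581, -0.1572, 0.1501]
ee_rot: [2.074, -2.358, -0.003]
force: [-0.1, 0.3, 0.0]
width: 1.001
t 19.1 G [ 0.4581 -0.1573  0.1689] z [-0.002  0.001 -1.   ] x [-0.128 -0.992 -0.001] F [-0.07  0.27  0.02] w 1.001 j [-0.219  0.319  0.559  2.036 -0.224  0.847 -1.232]
[-0.025, 0.04, 0.05] [215.7 216.1]
[0.025, 0.04, 0.05] [215.  166.8]
[0.025, -0.04, 0.05] [299.3 169.2]
[-0.025, -0.04, 0.05] [295.6 218.3]
```

View pics/w9.png

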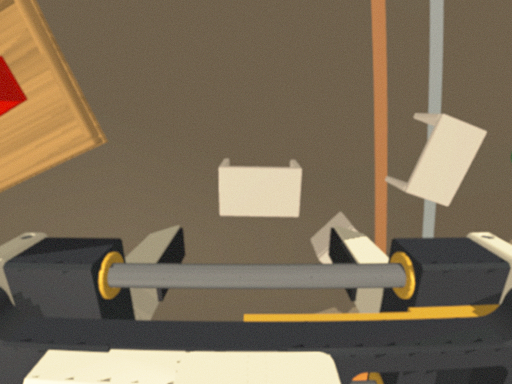

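```bash
python3 - <<'E'
from plan import *
im=cv2.imread('pics/w9.png'); g=im.min(2).astype(np.uint8)
m=(g[140:225,205:315]>150).astype(np.uint8)
crop(im,200,140,320,230,6,'w9c.png')
c=cam('wrist')
q=np.array([[219,166.3],[301,167],[299.3,216],[219.3,216]]); P=back(q,.05,c); print(P.round(4),P.mean(0))
d=P[1]-P[0]; e=P[2]-P[3]
for v in(d,e): print(np.linalg.norm(v),np.degrees(np.arctan2(v[1],v[0]))+90)
E
```

```text
[[ 0.4902 -0.127   0.05  ]
 [ 0.479  -0.2039  0.05  ]
 [ 0.4296 -0.1977  0.05  ]
 [ 0.4405 -0.1185  0.05  ]] [ 0.45983566 -0.16177161  0.05      ]
0.07767475421372826 -8.306532985645262
0.07999129657236723 -7.814325008867883
```

View pics/w9c.png

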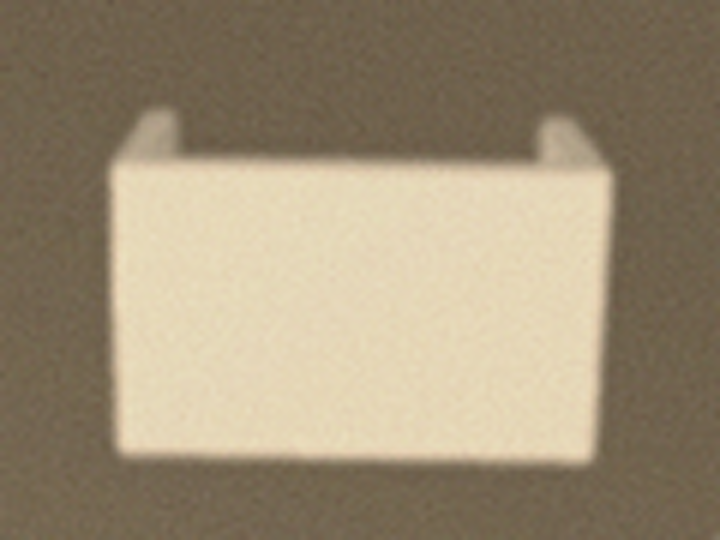

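```bash
python3 - <<'E'
from plan import *
plan([.460,-.1605,.032],Rtool(np.radians(-8.2),0))
E
```

```text
dp [ 0.0031 -0.0026  0.1369] rot [0.0023 0.0008 0.0057] rows>= 2.2
```

```bash
python3 -m pendant '[{"dp":[0.003,-0.0025,0.04],"rotation":[0.002,0,0.006],"fingers":-1},{"dp":[0.003,-0.0025,0.075],"rotation":[0.002,0,0.006],"fingers":-1},{"dp":[0.003,-0.0025,0.095],"rotation":[0.002,0,0.006],"fingers":-1},{"dp":[0.003,-0.0025,0.115],"rotation":[0.002,0,0.006],"fingers":-1},{"dp":[0.003,-0.0025,0.137],"rotation":[0.002,0,0.006],"fingers":-1},{"dp":[0.003,-0.0025,0.137],"rotation":[0.002,0,0.006],"fingers":-1}]'
python3 -m pendant '[{"dp":[0,0,0],"rotation":[0,0,0],"fingers":-0.5},{"dp":[0,0,0],"rotation":[0,0,0],"fingers":-0.5},{"dp":[0,0,0],"rotation":[0,0,0],"fingers":-0.5},{"dp":[0,0,0],"rotation":[0,0,0],"fingers":-0.5}]' 25
python3 - <<'E'
from plan import *
st(); im=arm.get_image('wrist'); cv2.imwrite('pics/w10.png',im)
E
```

```text
clock: 19.9
position: [0.4581, -0.159, 0.0114]
ee_rot: [2.06, -2.37, -0.007]
force: [-0.6, 0.5, 0.4]
width: 1.0
clock: 20.4
position: [0.4584, -0.1589, 0.0118]
ee_rot: [2.06, -2.37, -0.006]
force: [-0.5, 0.2, 3.6]
width: 0.868
t 20.4 G [ 0.4585 -0.1589  0.0306] z [-0.004  0.002 -1.   ] x [-0.139 -0.99  -0.002] F [-0.51  0.23  3.61] w 0.868 j [-0.078  0.548  0.409  2.142 -0.423  0.533 -1.063]
```

View pics/w10.png

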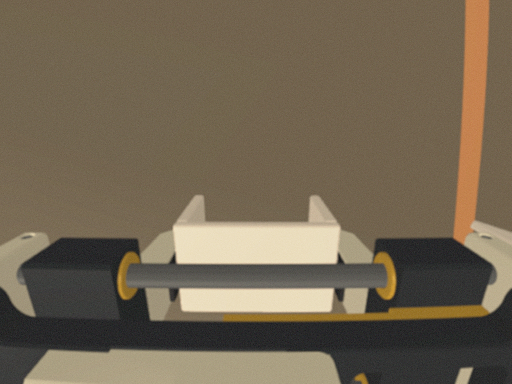

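```bash
python3 - <<'E'
from plan import *
s=arm.observe();M=R.from_rotvec(s['ee_rot']).as_matrix();g=s['position']-M[:,2]*HP
o=-M[:,1];o[2]=0; c=cam('wrist')   # outward = -tool y
for u in(.02,.025,.03,-.025): print(u,[proj([[*(g[:2]+u*o[:2]+v*M[:2,0]),.05]],c)[0].round(1) for v in(-.04,.04)])
E
python3 -m pendant '[{"dp":[0,0,-0.03],"rotation":[0,0,0],"fingers":-0.5},{"dp":[0,0,-0.09],"rotation":[0,0,0],"fingers":-0.5},{"dp":[0,0,-0.15],"rotation":[0,0,0],"fingers":-0.5},{"dp":[0,0,-0.15],"rotation":[0,0,0],"fingers":-0.5}]'
python3 -c "
from plan import *
crop(cv2.imread('pics/w10.png'),160,190,360,330,4,'w10c.png')
p=np.radians(17.5); 
st(); plan([.578,.16,.18],Rtool(p,0))"
```

```text
0.02 [array([170.1, 238. ]), array([337.8, 238.3])]
0.025 [array([169.1, 228.4]), array([338.7, 228.6])]
0.03 [array([168.1, 218.5]), array([339.7, 218.8])]
-0.025 [array([178.6, 314.9]), array([329.6, 315.2])]
clock: 20.95
position: [0.4615, -0.1602, 0.1659]
ee_rot: [-2.058, 2.368, -0.003]
force: [0.1, -0.5, -1.0]
width: 0.874
t 20.95 G [ 0.4615 -0.1602  0.1847] z [ 0.004  0.002 -1.   ] x [-0.139 -0.99  -0.002] F [ 0.12 -0.46 -1.02] w 0.874 j [-0.244  0.303  0.596  2.015 -0.222  0.882 -1.238]
dp [-0.3333 -0.0707  0.0057] rot [-0.0045  0.0012 -0.4451] rows>= 5.5
```

View pics/w10c.png

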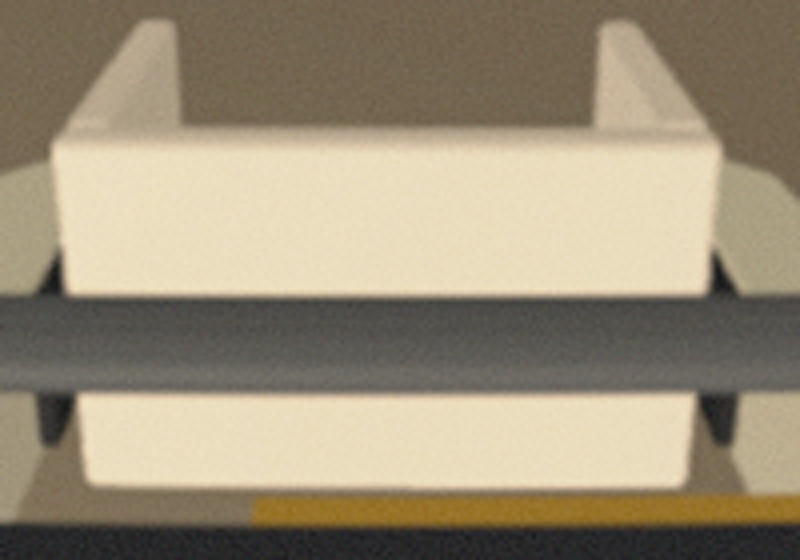

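```bash
python3 -m pendant '[{"dp":[-0.06,-0.012,0],"rotation":[0,0,-0.08],"fingers":-0.5},{"dp":[-0.12,-0.025,0],"rotation":[0,0,-0.16],"fingers":-0.5},{"dp":[-0.18,-0.038,0],"rotation":[0,0,-0.24],"fingers":-0.5},{"dp":[-0.24,-0.05,0],"rotation":[0,0,-0.32],"fingers":-0.5},{"dp":[-0.29,-0.06,0],"rotation":[0,0,-0.39],"fingers":-0.5},{"dp":[-0.325,-0.069,0.01],"rotation":[0,0,-0.445],"fingers":-0.5},{"dp":[-0.335,-0.071,0.03],"rotation":[0,0,-0.445],"fingers":-0.5},{"dp":[-0.335,-0.071,0.035],"rotation":[0,0,-0.445],"fingers":-0.5},{"dp":[-0.335,-0.071,0.035],"rotation":[0,0,-0.445],"fingers":-0.5}]'
python3 - <<'E'
from plan import *
st(); im=arm.get_image('wrist'); cv2.imwrite('pics/w11.png',im)
im=arm.get_image('top');cv2.imwrite('pics/top11.png',im);crop(im,170,160,290,250,6,'t11.png')
plan([.5785,.1632,.1],Rtool(np.radians(17.4),0))
E
```

```text
clock: 22.08
position: [0.5779, 0.1596, 0.1312]
ee_rot: [-2.53, 1.86, -0.003]
force: [0.3, 0.3, -0.0]
width: 0.872
t 22.07 G [0.5779 0.1596 0.15  ] z [ 0.003  0.    -1.   ] x [ 0.298 -0.955  0.001] F [ 0.26  0.33 -0.01] w 0.872 j [-0.625  0.501  0.382  1.775 -0.228  0.907 -1.413]
dp [-0.0031 -0.0005  0.0511] rot [-0.0047 -0.0003 -0.0007] rows>= 0.8
```

View pics/w11.png

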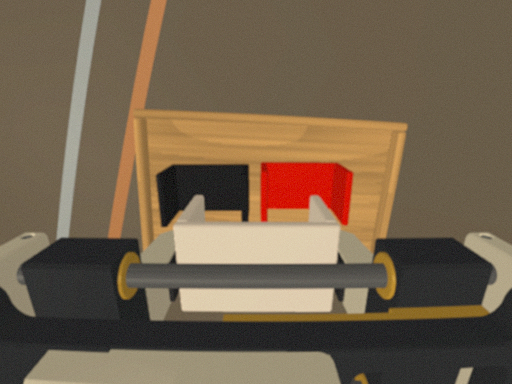

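View pics/t11.png

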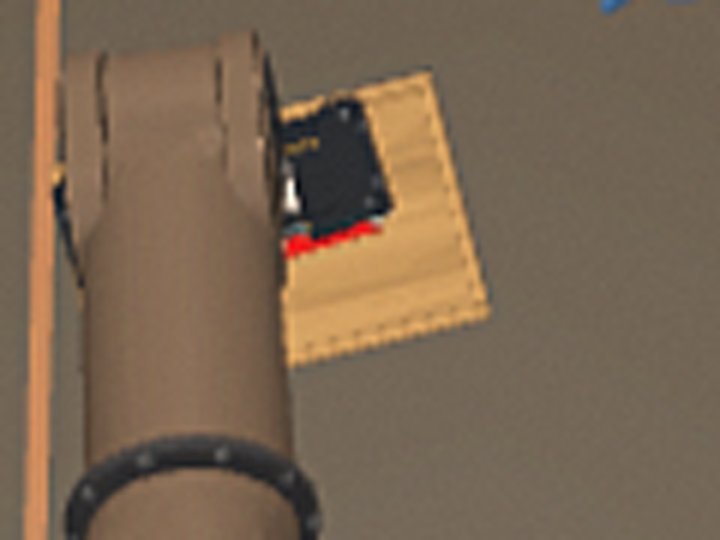

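```bash
cat > ov.py <<'E'
from fit import *
def overlay(im,c,objs,roi,f,name):
    x0,y0,x1,y1=roi
    o=cv2.resize(im[y0:y1,x0:x1],None,fx=f,fy=f,interpolation=cv2.INTER_CUBIC)
    for (p,z0,up,col) in objs:
        M=R.from_euler('z',p[2]).as_matrix()
        for b in boxes(up):
            q=(proj(b@M.T+[p[0],p[1],z0],c)-[x0,y0]+.5)*f-.5
            for i in range(8):
                for j in(1,2,4):
                    if not i&j: cv2.line(o,tuple(np.round(q[i]).astype(int).tolist()),tuple(np.round(q[i|j]).astype(int).tolist()),col,1,cv2.LINE_AA)
    cv2.imwrite('pics/'+name,o)
E
python3 - <<'E'
from ov import *
im=cv2.imread('pics/w11.png'); p=np.radians(17.4)
overlay(im,cam('wrist'),[((.5944,.1202,p),.008,1,(0,255,255)),((.5654,.207,p),.008,1,(0,255,0)),((.5779+.0014,.1596+.0005,p),.118,-1,(255,0,0))],(140,140,380,320),3,'o11.png')
E
```

```text
(no output)
```

View pics/o11.png

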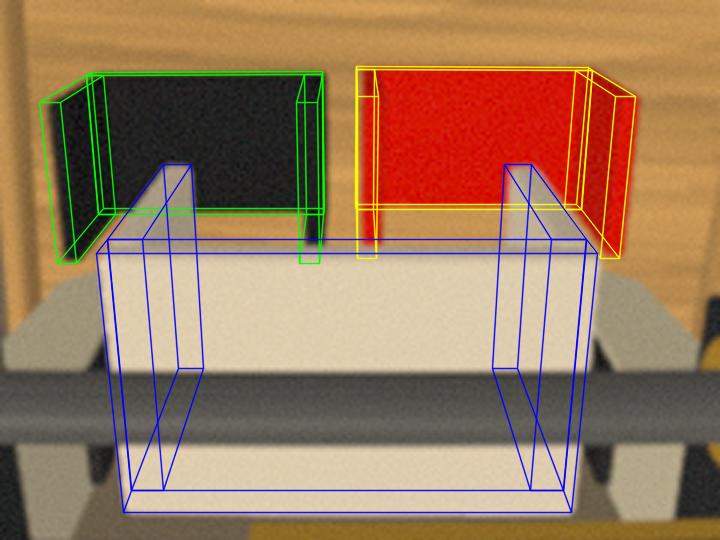

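```bash
python3 -m pendant '[{"dp":[-0.003,-0.0005,0.01],"rotation":[-0.004,0,0],"fingers":-0.5},{"dp":[-0.003,-0.0005,0.03],"rotation":[-0.004,0,0],"fingers":-0.5},{"dp":[-0.003,-0.0005,0.045],"rotation":[-0.004,0,0],"fingers":-0.5},{"dp":[-0.003,-0.0005,0.05],"rotation":[-0.004,0,0],"fingers":-0.5},{"dp":[-0.003,-0.0005,0.05],"rotation":[-0.004,0,0],"fingers":-0.5}]'
python3 - <<'E'
from ov import *
from plan import *
st();im=arm.get_image('wrist'); s=arm.observe();M=R.from_rotvec(s['ee_rot']).as_matrix();g=s['position']-M[:,2]*HP
p=np.arctan2(M[0,0],-M[1,0])
overlay(im,cam('wrist'),[((.5944,.1202,np.radians(17.4)),.008,1,(0,255,255)),((.5654,.207,np.radians(17.4)),.008,1,(0,255,0)),((g[0]+.0014,g[1]+.0005,p),g[2]-.0306,-1,(255,0,0))],(120,120,400,320),2.8,'o12.png')
plan([.5785,.1632,.0446],Rtool(np.radians(17.4),0))
E
```

```text
clock: 22.8
position: [0.5785, 0.1629, 0.0821]
ee_rot: [2.531, -1.861, 0.001]
force: [0.1, 0.2, -0.9]
width: 0.871
t 22.8 G [0.5785 0.163  0.1009] z [ 0. -0. -1.] x [ 0.298 -0.955  0.   ] F [ 0.08  0.19 -0.9 ] w 0.871 j [-0.609  0.564  0.356  1.811 -0.259  0.813 -1.392]
dp [-0.0002  0.0003  0.0567] rot [-0.001  -0.0003 -0.0009] rows>= 0.9
```

View pics/o12.png

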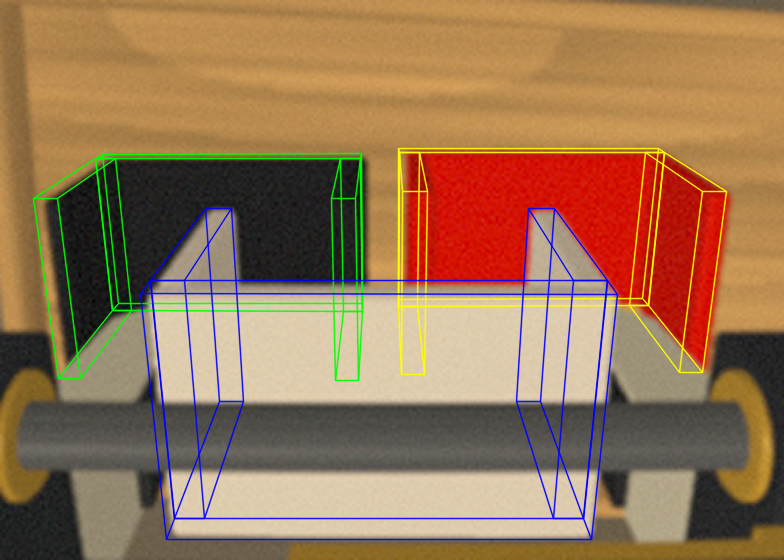

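```bash
python3 -m pendant '[{"dp":[0,0,0.02],"rotation":[0,0,0],"fingers":-0.5},{"dp":[0,0,0.037],"rotation":[0,0,0],"fingers":-0.5},{"dp":[0,0,0.048],"rotation":[0,0,0],"fingers":-0.5},{"dp":[0,0,0.053],"rotation":[0,0,0],"fingers":-0.5},{"dp":[0,0,0.055],"rotation":[0,0,0],"fingers":-0.5},{"dp":[0,0,0.0565],"rotation":[0,0,0],"fingers":-0.5}]'
```

```text
clock: 23.6
position: [0.5791, 0.1631, 0.0263]
ee_rot: [-2.53, 1.86, -0.002]
force: [1.1, 0.2, -0.7]
width: 0.871
```

```bash
python3 -m pendant '[{"dp":[0,0,0.001],"rotation":[0,0,0],"fingers":-0.5},{"dp":[0,0,0.002],"rotation":[0,0,0],"fingers":-0.5},{"dp":[0,0,0.0025],"rotation":[0,0,0],"fingers":-0.5}]'
python3 - <<'E'
from ov import *
from plan import *
st();im=arm.get_image('wrist');cv2.imwrite('pics/w13.png',im)
E
```

```text
clock: 23.98
position: [0.5793, 0.1632, 0.0258]
ee_rot: [-2.529, 1.86, -0.002]
force: [-7.9, -1.7, 24.1]
width: 0.869
t 23.98 G [0.5793 0.1631 0.0446] z [ 0.002  0.001 -1.   ] x [ 0.298 -0.955 -0.001] F [-7.85 -1.67 24.07] w 0.869 j [-0.582  0.64   0.32   1.845 -0.297  0.701 -1.361]
```

View pics/w13.png

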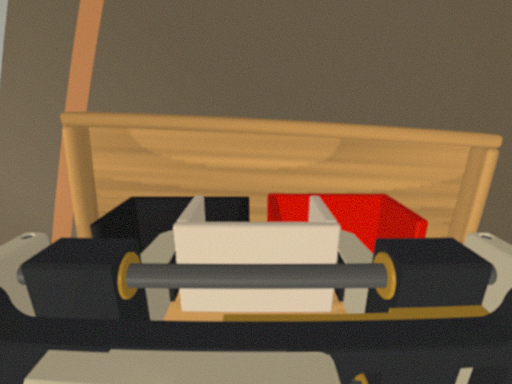

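```bash
python3 -m pendant '[{"dp":[0,0,-0.001],"rotation":[0,0,0],"fingers":-0.5},{"dp":[0,0,-0.001],"rotation":[0,0,0],"fingers":-0.8},{"dp":[0,0,-0.001],"rotation":[0,0,0],"fingers":-1},{"dp":[0,0,-0.001],"rotation":[0,0,0],"fingers":-1},{"dp":[0,0,-0.001],"rotation":[0,0,0],"fingers":-1},{"dp":[0,0,-0.03],"rotation":[0,0,0],"fingers":-1},{"dp":[0,0,-0.07],"rotation":[0,0,0],"fingers":-1},{"dp":[0,0,-0.12],"rotation":[0,0,0],"fingers":-1},{"dp":[0.05,0.1,-0.2],"rotation":[0,0,0],"fingers":-1},{"dp":[0.12,0.15,-0.22],"rotation":[0,0,0],"fingers":-1},{"dp":[0.2,0.15,-0.22],"rotation":[0,0,0],"fingers":-1},{"dp":[0.25,0.15,-0.22],"rotation":[0,0,0],"fingers":-1},{"dp":[0.3,0.15,-0.22],"rotation":[0,0,0],"fingers":-1},{"dp":[0.3,0.15,-0.22],"rotation":[0,0,0],"fingers":-1}]'
python3 - <<'E'
from ov import *
from plan import *
st()
t=arm.get_image('top');cv2.imwrite('pics/top14.png',t);s=arm.get_image('scene');cv2.imwrite('pics/sc14.png',s)
crop(t,170,160,290,250,6,'t14.png');crop(s,230,130,330,215,7,'s14.png')
cv2.imwrite('pics/w14.png',arm.get_image('wrist'))
E
```

```text
clock: 25.78
position: [0.5249, -0.1687, 0.2457]
ee_rot: [-2.529, 1.859, -0.003]
force: [1.7, 0.0, -1.3]
width: 1.004
t 25.77 G [ 0.5248 -0.1687  0.2645] z [ 0.003  0.002 -1.   ] x [ 0.299 -0.954 -0.001] F [ 1.67  0.04 -1.34] w 1.004 j [-0.203  0.316  0.553  1.763 -0.186  1.112 -0.857]
```

View pics/t14.png

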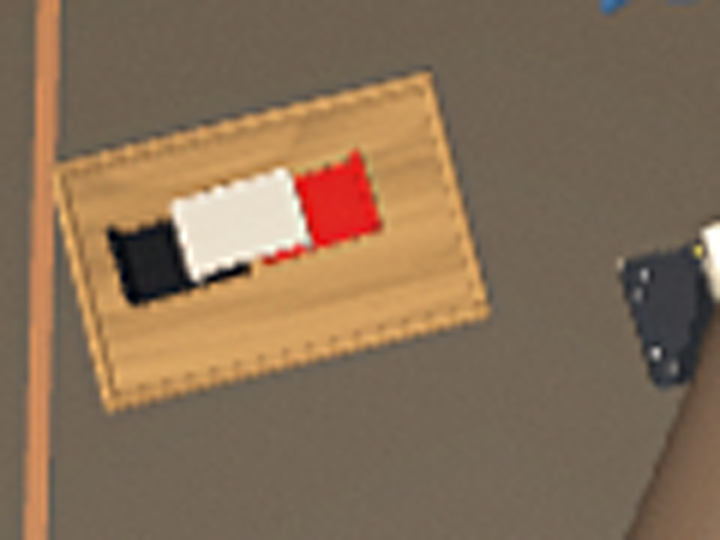

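View pics/s14.png

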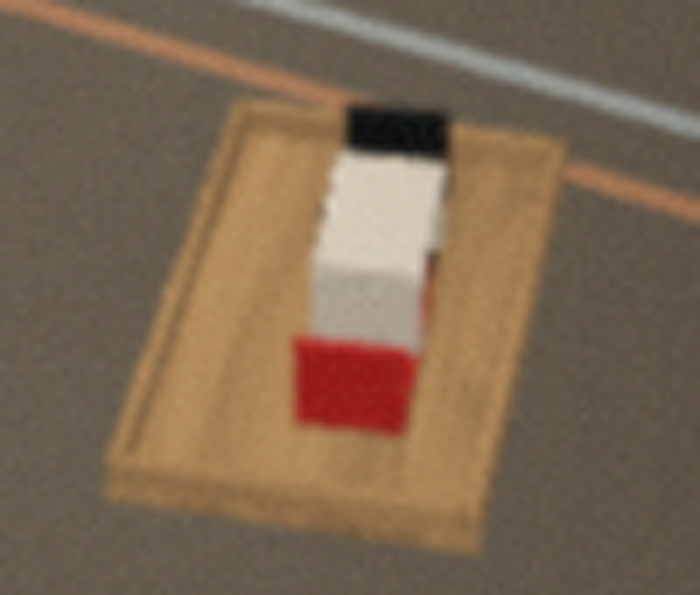

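View pics/w14.png

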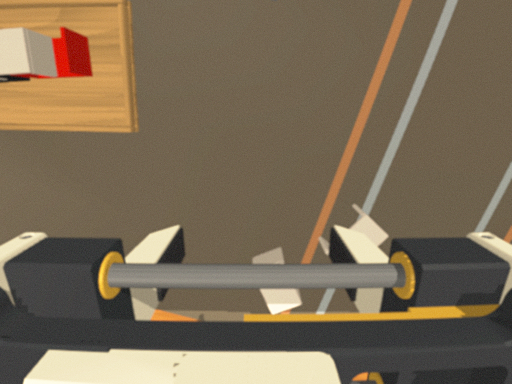

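```bash
python3 - <<'E'
from ov import *
ims={'top':cv2.imread('pics/top14.png'),'scene':cv2.imread('pics/sc14.png')}
print('white');multi(ims,whitemask,-1,.014,(.58,.1635,.3),h=(22,24))
from plan import *
p=np.radians(17.4)
O=[((.5957,.1202,p),.008,1,(0,255,255)),((.5667,.207,p),.008,1,(0,255,0)),((.581,.1636,p),.014,-1,(255,0,0))]
overlay(ims['scene'],cam('scene'),O,(230,130,330,215),7,'o14s.png'); overlay(ims['top'],cam('top'),O,(180,170,260,230),9,'o14t.png')
E
```

```text
white
[0.5804 0.165  0.316 ] 18.1 72.3 ['21.4/276', '50.9/357']
[0.5834 0.1658 0.3083] 17.7 4.9 ['4.9/276']
[0.5774 0.1709 0.3127] 17.9 44.5 ['44.5/357']
```

View pics/o14s.png

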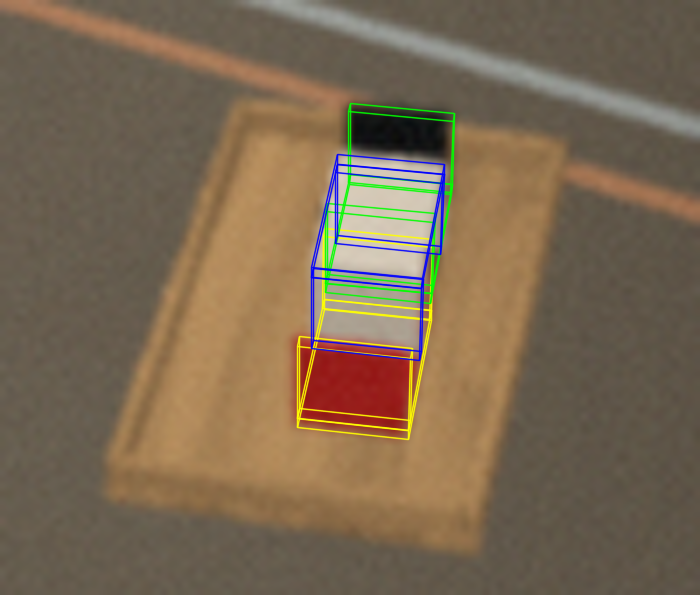

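View pics/o14t.png

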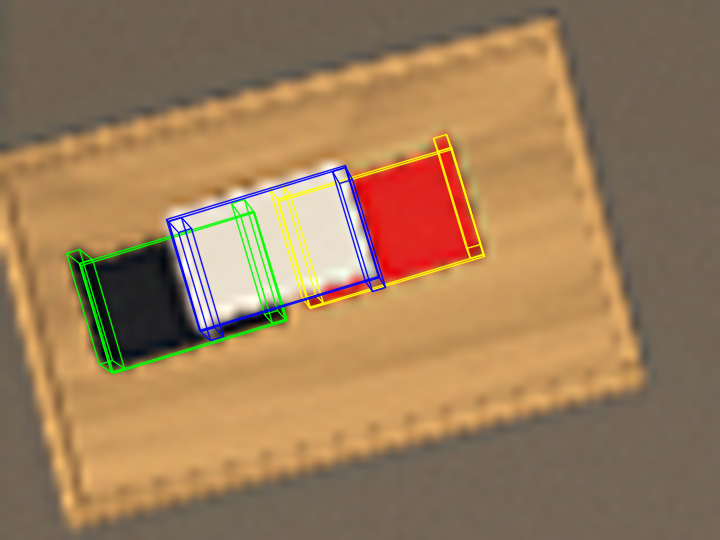

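```bash
python3 -m pendant '[{"dp":[-0.1,0,0],"rotation":[0,0,0],"fingers":-1},{"dp":[-0.2,-0.05,0],"rotation":[0,0,0],"fingers":-1},{"dp":[-0.29,-0.1,0.02],"rotation":[0,0,0],"fingers":-1},{"dp":[-0.3,-0.15,0.04],"rotation":[0,0,0],"fingers":-1},{"dp":[-0.3,-0.16,0.05],"rotation":[0,0,0],"fingers":-1},{"dp":[-0.3,-0.16,0.05],"rotation":[0,0,0],"fingers":-1},{"dp":[-0.3,-0.16,0.05],"rotation":[0,0,0],"fingers":-1},{"dp":[-0.3,-0.16,0.05],"rotation":[0,0,0],"fingers":-1}]'
python3 - <<'E'
from ov import *
from plan import *
st();im=arm.get_image('wrist');cv2.imwrite('pics/w15.png',im)
p=np.radians(17.4)
O=[((.5944,.1202,p),.008,1,(0,255,255)),((.5654,.207,p),.008,1,(0,255,0)),((.5805,.1636,p),.014,-1,(255,0,0))]
overlay(im,cam('wrist'),O,(140,120,380,270),3.3,'o15.png'); crop(im,140,120,380,270,3.3,'w15c.png')
E
```

```text
clock: 26.92
position: [0.5895, 0.1623, 0.1953]
ee_rot: [-2.525, 1.869, -0.004]
force: [0.7, -0.5, 0.7]
width: 0.999
t 26.93 G [0.5895 0.1623 0.2141] z [ 0.002 -0.001 -1.   ] x [ 0.292 -0.956  0.002] F [ 0.65 -0.54  0.74] w 0.999 j [-0.647  0.454  0.419  1.675 -0.205  1.054 -1.439]
```

View pics/o15.png

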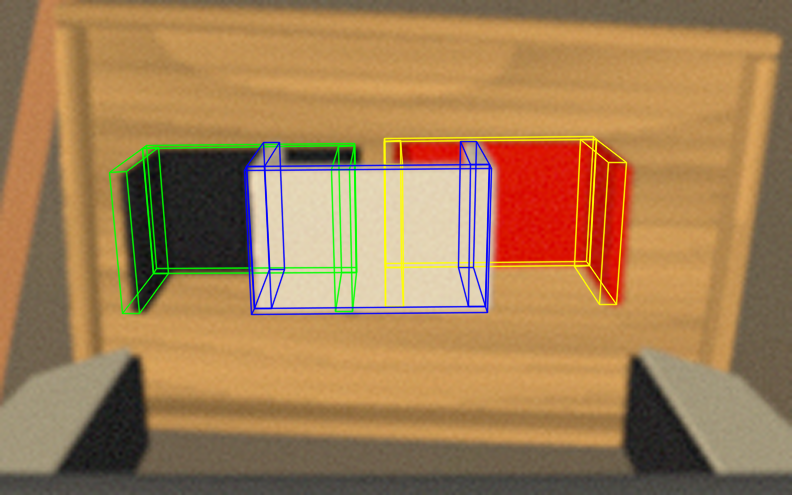

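View pics/w15c.png

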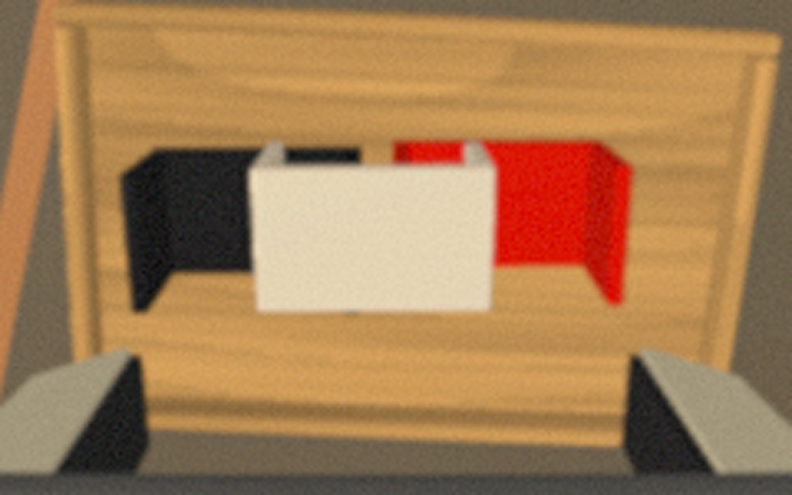

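```bash
python3 -c "
from cell import arm
print(arm.sign_off())"
```

```text
the job is handed in; nothing more can be done
None
```

The job is done and handed in at about 27 s of the 67 s allowed. The red riser is legs-up beside the black one, and the white one (the leftmost of the three look-alikes) is legs-down across both.

- **Red:** I turned it over in two quarter-turns, standing it on its side on the counter in between to change grip. It went onto the tray floor until it touched, at about 20 N.
- **White:** I picked it up by its legs and lowered it until it touched, at about 24 N. The height matched the calculated fully home position.

Last checks:
- **Gap and direction:** the last wrist picture shows the facing legs about 12 mm apart. The channels run the same way to within about 1.5° in the top camera.
- **Ends:** red and black line up to about 2 mm, and white is within about 1–3 mm of both.
- **Camera disagreement:** the top and scene cameras placed the white riser about 6 mm apart. The scene fit was poor because its outline is mixed with the others. The wrist and top views agreed to about 2 mm, so I relied on those.
- **Other objects:** the mug, pot, vase and other two white risers were not touched on purpose. I did not re-measure their positions at the end.

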